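Roll the trolley's front wheel into its fork and push the axle home

TASK

The tool trolley's nose is propped up and its front wheel is off: turn the red wheel in line with the fork and roll it along the bench on its rim, never lifted and never toppling, until it stands between the fork plates with its bore in line with the axle bolt. Then push the bolt by its head right through wheel and fork, and press the head home with a firm steady push of about 15 N for a moment before letting go. Go by feel: never ram the bolt or the wheel when something catches, and leave everything else on the bench where it is.

Things in the scene. Friction and masses are not known exactly. Their poses are not given: they have to be found in the camera images.
- wheel: loose wheel, dark red tyre, grey core, standing on its rim: 120 mm diameter, tyre 30 mm wide with flat faces (can be pinched from above), hub 34 mm wide, about 0.6 kg (varies), bore 14 mm through the hub. Topples if leaned over 14 degrees. Origin at its centre, 60 mm above the bench; y is the axle line, level; at the start z points up, x level; z leaves the upright as it rolls.
- trolley: green three-wheeled trolley, nose propped on a timber block; fixed. Origin on the bench under the middle of the axle holes; x is level and points the way the wheel must roll in (from the fork's open mouth towards the deck), y level to the left of that, z up. Deck with carton begins at x = 250 mm, up to 230 mm high; timber prop 41 mm high at x = 150 to 250 mm.
- fork (a point): middle of the fork on the axle line: trolley x = 0, y = 0, 61 mm above the bench (1 mm above the centre of the standing wheel); axes as the trolley's. Two upright plates 6 mm thick, inner faces at y = +19 and -19 mm, from x = -30 mm (mouth) to +110 mm (cross plate), 34 to 86 mm above the bench, open above and in front; round bosses on their outer faces reach out to y = +33 and -33 mm.
- axle (a joint): how far the axle bolt is pushed in (m): 0 = tip still inside the left (+y) plate, 0.060 = head hard on its boss, a rigid stop. Slides along trolley -y, takes about 3 N, stays where it is left. 12 mm diameter, 72 mm long, tip tapered to 9 mm over its last 4 mm: it finds the bore if the wheel stands within about 2 mm of the right place. Meets the hub at about 0.004, leaves it at about 0.038.
- axle_head (a point): middle of the outer face of the bolt's head (hexagon 23 mm on a 26 mm flange, 11 mm thick), on the axle line 61 mm above the bench, at trolley y = 104 mm minus the axle's travel: 44 mm when home. Push along trolley -y.
- old_wheel: the worn wheel taken off before, dark grey tread, lying flat, 120 mm diameter, 34 mm high; origin at the middle of its underside; leave it
- air_grinder: red straight air grinder lying on the bench, about 200 mm long along its x, 40 mm high; origin under its middle; leave it
- air_drill: red pistol-shaped air drill lying on its side, about 190 by 150 by 42 mm; origin under its barrel; leave it
- spanner: steel open and ring spanner, 190 mm long along its x, lying flat; leave it
- grease_tub: white tub with a black lid, 72 mm diameter, 70 mm high, standing; leave it
- washer: steel washer, 34 mm diameter, 5 mm thick, lying flat; leave it
- lock_nut: steel lock nut, 25 mm across, 12 mm high, lying flat; leave it
- wheel_hub (a point): the same wheel's centre, same axes. Free rolling: about 0.2 N keeps it going; let go at 60 mm/s it coasts about 9 mm, at 20 mm/s about 1 mm, and stays where it stops.
There are look-alikes about, which are no part of the job. There is more than one size of the wheel; the job needs the largest.

How it is judged:
By the outcome, as a careful person would: the job done as asked, in the order asked, and still so for the second after the job is handed in, with the robot touching nothing.
It also fails if it takes over 72 s, if anything falls off the work surface, if the arm or the gripper's body presses on something with over 40 N, if the wrist force passes 120 N, or if a joint passes its speed limit or range.

ROBOT

A 6-joint arm with a two-finger parallel gripper is mounted at the origin on the work surface. World frame = base frame: x ahead of the robot, y to its left, z up, the work surface at z = 0. Lengths are in m, angles in degrees, forces in N, time in s.
With the tool pointing down it reaches from about 0.35 to 0.725 m from the base axis. Payload 4.3 kg.
Tool frame: the origin (TCP) lies on the centre line of the jaws, within the pads' length; the fingertips stand 25 mm ahead of it and the grasp point (between the pads) lies 6 mm ahead of it (tcp_to_tips is the distance from the TCP to the fingertips, in m); z points along the fingers, y is the direction in which the jaws open and shut (so a half turn about z gives the same grasp; the last joint's range is limited). The gripper opens to 85 mm and grips with 20 to 120 N. Pads are 22 mm wide; open, the fingers measure 114 mm over their backs; the gripper's body (76 mm by 85 mm) begins 54 mm behind the grasp point. The pads swing forward as they close: fully open they stand 13 mm farther back than shut.
Start: joints at [-69.689, 21.618, 4.641, 73.018, 0, 83.68], TCP at [0.258, -0.514, 0.256] pointing down, gripper open.
Joint ranges: [-156.06, 156.06], [-48.1, 94.91], [-58.44, 69.94], [-101.28, 121.22], [-78.64, 73.56], [-180, 180]. Speed limits (degrees/s): [147.25, 147.25, 180, 180, 180, 180].

INTERFACE

Orientations are given as a 3x3 rotation matrix whose columns are the frame's x, y, z axes.
In Python, from cell import * gives the robot as it stands. The module is installed in compiled form; this text tells all that it offers.
- The arm moves only by the tool play_rows, never from a script. Its argument "series" is a list of rows, each an object of numbers: "fingers": the opening, from 0 (shut) to 1 (fully open); "x", "y", "z": the shift along the tool's x, y, z in mm; "yaw": the turn about the tool's z in rad. In form: [{"fingers": .., "x": .., "y": .., "z": .., "yaw": ..}, ...]. A call has 1 to 5 rows; each row shifts and turns the commanded pose from where the row before left it, along the tool's axes as they then stand; what a row does not reach is not made up. A row lasts 1/10 s, in which the tool goes at most 50 mm and 8.59 degrees, less where a joint would pass 70% of its speed; a pose out of reach is approached as far as the arm can. A call with a gripper value outside its range is refused whole. The fingers move at their own pace and stop on an object; "newtons" is the grip in N (left out, the last holds). Time passes only in rows, so rows that do not move let the fingers close. It gives the time, the measured TCP pose, the force and the opening at its end, in the units of the state.
- read_state(): the state, without advancing time (a new reading comes with each control period).
- get_image(name): name is "side" or "top" or "wrist"; returns the picture (480x640x3 uint8, red, green, blue); there is no depth.
- camera_model(name): a dict with "mtx" (3x3 intrinsics, pixels), "origin" and "rotation" of the camera in the world. Camera axes: x right, y up, looking along -z (the intrinsics and any distortion apply to the point x, -y, -z); pixel columns grow to the right and rows downward; lengths in m; the calibration is good to about 2 mm. A picture is of the moment at which its call begins: read the wrist's pose just before it. camera_model takes no time and is no camera call; for the wrist camera it gives the pose at the moment of the call.
- hand_in(): hands the job in, once; it reports no verdict.
The state is a dict: "clock": time; "qpos": joint angles; "qvel": joint speeds; "joint_torque": joint torques, N m; "tcp_pos": TCP position; "orientation": TCP orientation; "ft_force": force on the tool from outside, world axes, zero at the start; "moment": the same for the moment, N m; "width": finger opening in m.
Only numpy, scipy, OpenCV 4.12 (cv2) and the standard library are available. Lean on these libraries where they do the work, as an engineer would, in place of code of your own. Each camera call takes 0.05 s, during which the arm holds its last target.

## Working session

There is one attempt and no reset: what is moved stays moved. The work goes in short steps, Python scripts to look and compute and a tool call to move; the robot and the scene stay as the last step left them, time stands still between calls to the robot, and variables do not carry over. Pictures are saved under pics/ and viewed, and the job is handed in when it is done.

Besides the shell and the picture viewer there is one more tool, called in YAML: its name, and indented under it one key for each argument. play_rows: Moves the arm, as the interface text tells. Its arguments: {"type":"object","properties":{"series":{"type":"array","items":{"type":"object","properties":{"fingers":{"type":"number"},"x":{"type":"number"},"y":{"type":"number"},"z":{"type":"number"},"yaw":{"type":"number"}}}},"newtons":{"type":"number"}},"required":["series"]}

```bash
mkdir -p pics; python3 - <<'E'
from cell import *
import cv2
print(read_state())
for n in ("side","top","wrist"):
    m=camera_model(n); print(n,m)
    cv2.imwrite(f"pics/{n}0.png",get_image(n)[:,:,::-1])
E
```

```text
{'clock': 0.0, 'qpos': array([-6.96904793e+01,  2.16632049e+01,  4.56381164e+00,  7.30181886e+01,
       -8.37660418e-04,  8.36802975e+01]), 'qvel': array([-0.01275103, -0.04788745,  0.01190559, -0.08014999, -0.03717469,
        0.01119082]), 'joint_torque': array([ 2.25557451e-04, -4.63611031e+01,  2.69871300e+01,  2.08195072e-02,
       -2.17369720e-04, -4.89239412e-06]), 'tcp_pos': array([ 0.25751706, -0.51344309,  0.25535373]), 'orientation': array([[ 8.93925815e-01,  4.48214357e-01, -7.26008424e-04],
       [ 4.48214895e-01, -8.93923779e-01,  1.91953270e-03],
       [ 2.11365922e-04, -2.04132763e-03, -9.99997894e-01]]), 'ft_force': array([-0.38600943, -0.34960235, -0.34510044]), 'moment': array([-0.03852595, -0.02555144,  0.03089548]), 'width': 0.08500435738953248}
side {'mtx': array([[464.44243655,   0.        , 323.26533255],
       [  0.        , 464.44243655, 237.28479519],
       [  0.        ,   0.        ,   1.        ]]), 'origin': array([0.22307952, 0.77209814, 0.59645826]), 'rotation': array([[-0.94687687,  0.18269913, -0.26466059],
       [-0.32126226, -0.49986176,  0.80431883],
       [ 0.01465464,  0.84661635,  0.53200187]])}
top {'mtx': array([[576.73905632,   0.        , 315.49384721],
       [  0.        , 576.73905632, 234.77188946],
       [  0.        ,   0.        ,   1.        ]]), 'origin': array([ 0.17846641, -0.06546053,  1.68806028]), 'rotation': array([[ 0.02160399,  0.98439073, -0.17466583],
       [-0.99971427,  0.0230582 ,  0.00630035],
       [ 0.01022949,  0.17447981,  0.98460761]])}
wrist {'mtx': array([[374.17691632,   0.        , 320.52753773],
       [  0.        , 374.17691632, 237.0458136 ],
       [  0.        ,   0.        ,   1.        ]]), 'origin': array([ 0.32198815, -0.48145397,  0.37319939]), 'rotation': array([[ 0.44823558,  0.85819694,  0.25016571],
       [-0.89391321,  0.43095287,  0.12328337],
       [-0.00200822, -0.27888642,  0.96032199]])}
```

View pics/side0.png

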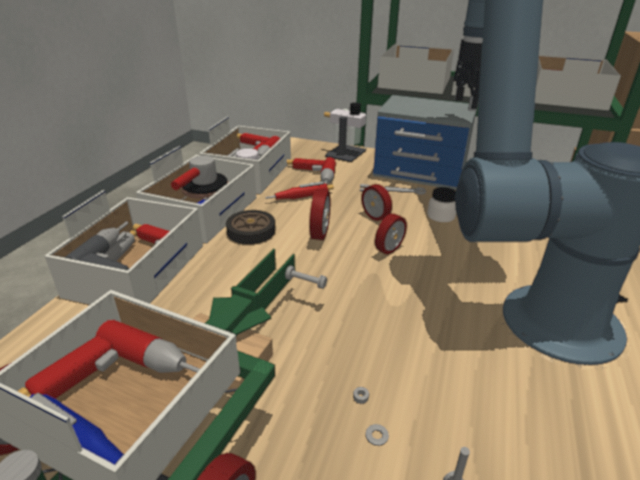

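View pics/top0.png

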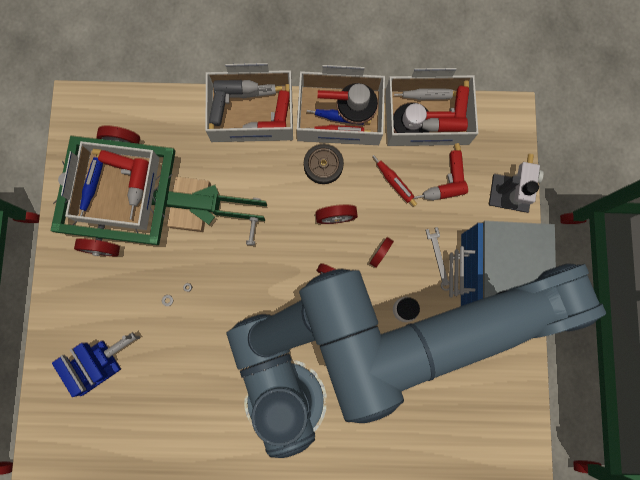

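View pics/wrist0.png

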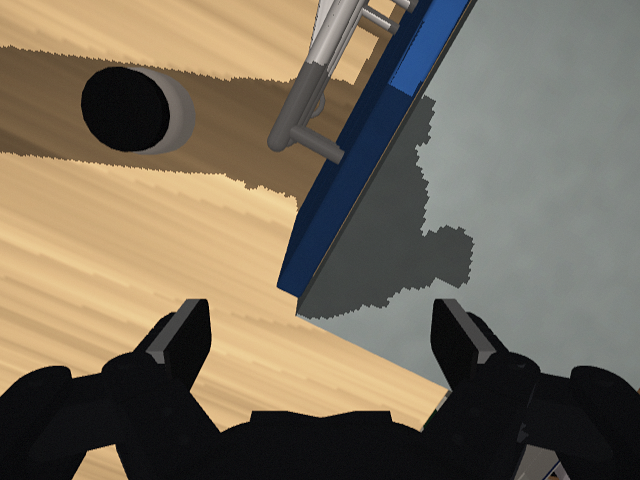

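```bash
cat > h.py <<'E'
import numpy as np, cv2
from cell import *
def ray(m,u,v):
    p=np.array([[[u,v]]],float); n=cv2.undistortPoints(p,m['mtx'],None)[0,0]
    d=m['rotation']@np.array([n[0],-n[1],-1.]); return m['origin'],d/np.linalg.norm(d)
def onz(m,u,v,z):
    o,d=ray(m,u,v); return o+d*(z-o[2])/d[2]
def proj(m,P):
    P=np.atleast_2d(P); c=(P-m['origin'])@m['rotation']; 
    return np.c_[m['mtx'][0,0]*c[:,0]/-c[:,2]+m['mtx'][0,2], m['mtx'][1,1]*-c[:,1]/-c[:,2]+m['mtx'][1,2]]
def tri(ms,uvs):
    A=np.zeros((3,3));b=np.zeros(3)
    for m,(u,v) in zip(ms,uvs):
        o,d=ray(m,u,v);Q=np.eye(3)-np.outer(d,d);A+=Q;b+=Q@o
    return np.linalg.solve(A,b)
def crop(name,src,x0,y0,w,h,k):
    im=cv2.imread(src)[y0:y0+h,x0:x0+w]; cv2.imwrite(name,cv2.resize(im,None,fx=k,fy=k,interpolation=cv2.INTER_CUBIC))
E
python3 - <<'E'
from h import *
t=camera_model("top");s=camera_model("side")
for n,u,v,z in [("wheel",336,214,.1),("w2",380,251,.04),("w3",328,268,.04),("forkmouthA",266,203,.086),("forkB",265,218,.086),("head",250,244,.061)]:
    print(n,onz(t,u,v,z).round(3))
print(tri([t,s],[(250,244),(323,281)]))
crop("pics/tc.png","pics/top0.png",160,150,240,140,3.3)
crop("pics/sc.png","pics/side0.png",200,160,240,180,3.3)
E
```

```text
wheel [ 0.521 -0.132  0.1  ]
w2 [ 0.428 -0.263  0.04 ]
w3 [ 0.375 -0.114  0.04 ]
forkmouthA [0.551 0.067 0.086]
forkB [0.508 0.068 0.086]
head [0.436 0.11  0.061]
[0.4377547  0.11068623 0.06200656]
```

View pics/tc.png

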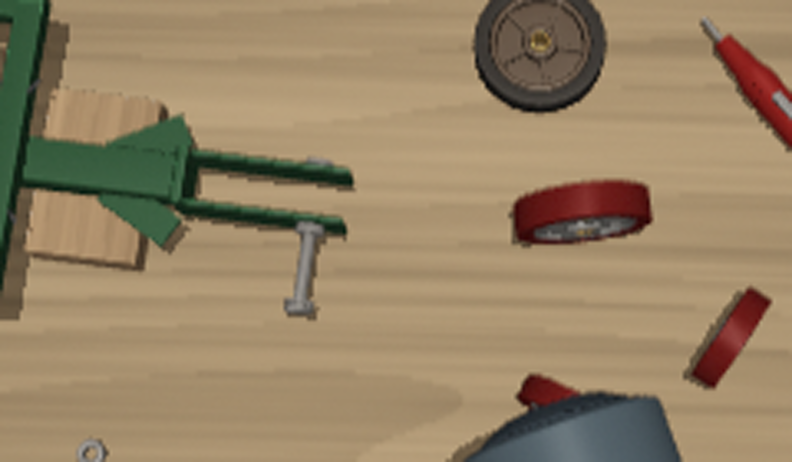

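View pics/sc.png

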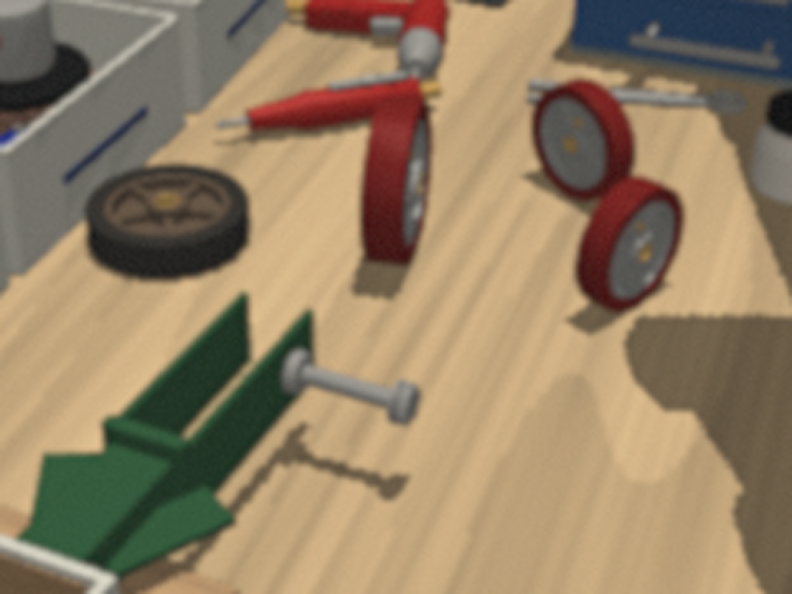

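```bash
cat >> h.py <<'E'
def plan(target,ang=None,n=None):
    """target world xyz; ang: world heading of tool x (deg)"""
    s=read_state();p=s['tcp_pos'];R=s['orientation']
    a0=np.degrees(np.arctan2(R[1,0],R[0,0])); da=0 if ang is None else (ang-a0+180)%360-180
    d=np.array(target)-p
    N=n or int(max(np.ceil(np.linalg.norm(d)/.048),np.ceil(abs(da)/8.3),1))
    out=[]
    for i in range(N):
        a=np.radians(a0+da*i/N); c,sn=np.cos(a),np.sin(a); w=d/N*1e3
        out.append((round(w[0]*c+w[1]*sn,1),round(w[0]*sn-w[1]*c,1),round(-w[2],1),round(-np.radians(da/N),4)))
    print("clock",round(s['clock'],2),"p",p.round(4),"a0",round(a0,2),"N",N)
    for o in out: print(dict(zip(("x","y","z","yaw"),map(float,o))))
def st():
    s=read_state();R=s['orientation'];print(round(s['clock'],2),s['tcp_pos'].round(4),"a",round(np.degrees(np.arctan2(R[1,0],R[0,0])),2),"F",s['ft_force'].round(2),"w",round(s['width'],4))
E
python3 -c "
from h import *
plan([0.44,-0.07,0.30],90)"
```

```text
clock 0.15 p [ 0.2576 -0.5136  0.2556] a0 26.63 N 11
{'x': 32.9, 'y': -28.6, 'z': -4.0, 'yaw': -0.1005}
{'x': 35.6, 'y': -25.2, 'z': -4.0, 'yaw': -0.1005}
{'x': 38.0, 'y': -21.5, 'z': -4.0, 'yaw': -0.1005}
{'x': 39.9, 'y': -17.5, 'z': -4.0, 'yaw': -0.1005}
{'x': 41.5, 'y': -13.5, 'z': -4.0, 'yaw': -0.1005}
{'x': 42.6, 'y': -9.2, 'z': -4.0, 'yaw': -0.1005}
{'x': 43.3, 'y': -4.9, 'z': -4.0, 'yaw': -0.1005}
{'x': 43.6, 'y': -0.5, 'z': -4.0, 'yaw': -0.1005}
{'x': 43.4, 'y': 3.9, 'z': -4.0, 'yaw': -0.1005}
{'x': 42.8, 'y': 8.2, 'z': -4.0, 'yaw': -0.1005}
{'x': 41.8, 'y': 12.5, 'z': -4.0, 'yaw': -0.1005}
```

play_rows:
  series:
    - {"x":33,"y":-29,"z":-4,"yaw":-0.1}
    - {"x":36,"y":-25,"z":-4,"yaw":-0.1}
    - {"x":38,"y":-21,"z":-4,"yaw":-0.1}
    - {"x":40,"y":-17,"z":-4,"yaw":-0.1}
    - {"x":41,"y":-13,"z":-4,"yaw":-0.1}

```text
invalid input
```

play_rows:
  series:
    - {"x":42,"y":-9,"z":-4,"yaw":-0.1}
    - {"x":43,"y":-5,"z":-4,"yaw":-0.1}
    - {"x":43,"y":0,"z":-4,"yaw":-0.1}
    - {"x":43,"y":4,"z":-4,"yaw":-0.1}
    - {"x":42,"y":8,"z":-4,"yaw":-0.1}

```text
invalid input
```

play_rows:
  series:
    - {"x":42,"y":12,"z":-4,"yaw":-0.1}
    - {"x":0}
    - {"x":0}

```text
invalid input
```

```bash
python3 - <<'E'
from h import *
st(); m=camera_model("wrist"); im=get_image("wrist"); cv2.imwrite("pics/w1.png",im[:,:,::-1]); np.save("w1.npy",m,allow_pickle=True); st()
cv2.imwrite("pics/t1.png",get_image("top")[:,:,::-1])
E
```

```text
0.15 [ 0.2576 -0.5136  0.2556] a 26.63 F [ 0.06 -0.13  0.16] w 0.0857
0.2 [ 0.2576 -0.5136  0.2557] a 26.63 F [0.06 0.87 0.58] w 0.0855
```

View pics/w1.png

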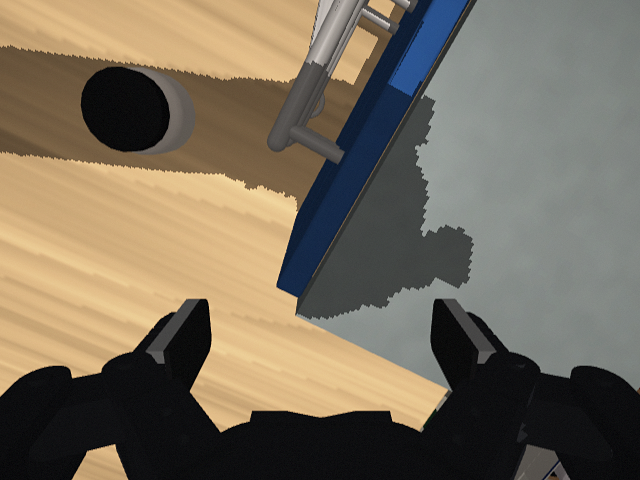

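All keys are evidently needed in each row, so I'll include them all.

play_rows:
  series:
    - {"fingers":1,"x":33,"y":-29,"z":-4,"yaw":-0.1}
    - {"fingers":1,"x":36,"y":-25,"z":-4,"yaw":-0.1}
    - {"fingers":1,"x":38,"y":-21,"z":-4,"yaw":-0.1}
    - {"fingers":1,"x":40,"y":-17,"z":-4,"yaw":-0.1}
    - {"fingers":1,"x":41,"y":-13,"z":-4,"yaw":-0.1}

```text
clock: 0.75
tcp_pos: [0.3423, -0.3117, 0.2764]
orientation: [[0.567, 0.824, 0.0], [0.824, -0.567, -0.0], [0.0, 0.0, -1.0]]
ft_force: [0.7, -0.4, -0.7]
width: 0.0847
```

play_rows:
  series:
    - {"fingers":1,"x":42,"y":-9,"z":-4,"yaw":-0.1}
    - {"fingers":1,"x":43,"y":-5,"z":-4,"yaw":-0.1}
    - {"fingers":1,"x":43,"y":0,"z":-4,"yaw":-0.1}
    - {"fingers":1,"x":43,"y":4,"z":-4,"yaw":-0.1}
    - {"fingers":1,"x":42,"y":8,"z":-4,"yaw":-0.1}

```text
clock: 1.25
tcp_pos: [0.4255, -0.1132, 0.2966]
orientation: [[0.102, 0.995, 0.0], [0.995, -0.102, -0.0], [-0.0, 0.001, -1.0]]
ft_force: [0.9, -0.7, -0.3]
width: 0.0852
```

play_rows:
  series:
    - {"fingers":1,"x":42,"y":12,"z":-4,"yaw":-0.1}
    - {"fingers":1,"x":0,"y":0,"z":0,"yaw":0}
    - {"fingers":1,"x":0,"y":0,"z":0,"yaw":0}

```text
clock: 1.55
tcp_pos: [0.4417, -0.0736, 0.3003]
orientation: [[0.004, 1.0, -0.0], [1.0, -0.004, -0.001], [-0.001, -0.0, -1.0]]
ft_force: [0.0, 0.5, -0.1]
width: 0.0851
```

```bash
cat >> h.py <<'E'
import pickle
def snap(name,tag):
    st(); m=camera_model(name); im=get_image(name); cv2.imwrite(f"pics/{tag}.png",im[:,:,::-1]); pickle.dump(m,open(f"{tag}.pkl","wb"))
def M(tag): return pickle.load(open(f"{tag}.pkl","rb"))
E
python3 - <<'E'
from h import *
snap("wrist","w2"); snap("side","s2")
E
```

```text
1.55 [ 0.4417 -0.0736  0.3003] a 89.78 F [ 0.03  0.49 -0.12] w 0.0851
1.6 [ 0.4414 -0.0745  0.3002] a 89.66 F [ 0.76 -0.21 -0.31] w 0.0855
```

View pics/w2.png

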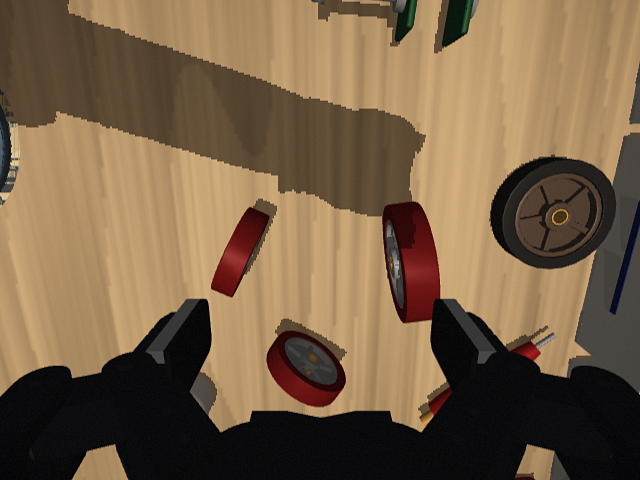

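play_rows:
  series:
    - {"fingers":1,"x":35,"y":40,"z":0,"yaw":0}
    - {"fingers":1,"x":35,"y":40,"z":0,"yaw":0}
    - {"fingers":1,"x":0,"y":0,"z":0,"yaw":0}
    - {"fingers":1,"x":0,"y":0,"z":0,"yaw":0}

```text
clock: 2.05
tcp_pos: [0.5172, -0.0099, 0.2995]
orientation: [[0.007, 1.0, -0.002], [1.0, -0.007, -0.0], [-0.0, -0.002, -1.0]]
ft_force: [-0.7, -0.0, 0.2]
width: 0.0853
```

```bash
python3 - <<'E'
from h import *
snap("wrist","w3")
E
```

```text
2.05 [ 0.5172 -0.0099  0.2995] a 89.6 F [-0.69 -0.05  0.18] w 0.0853
```

View pics/w3.png

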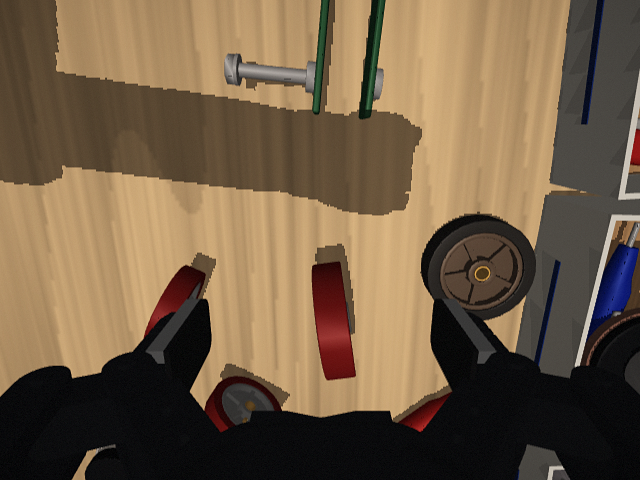

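```bash
python3 - <<'E'
from h import *
crop("pics/w3a.png","pics/w3.png",215,0,190,130,4.2)
crop("pics/w3b.png","pics/w3.png",270,235,130,150,4)
E
```

```text
(no output)
```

View pics/w3a.png

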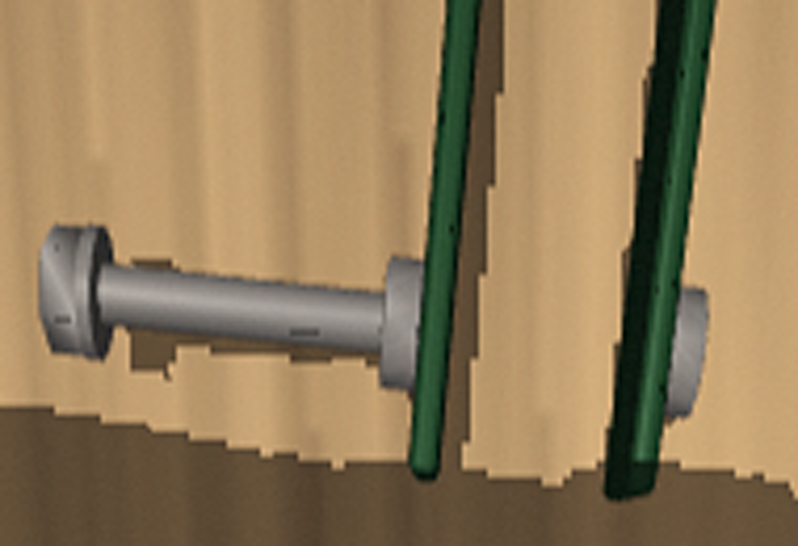

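View pics/w3b.png

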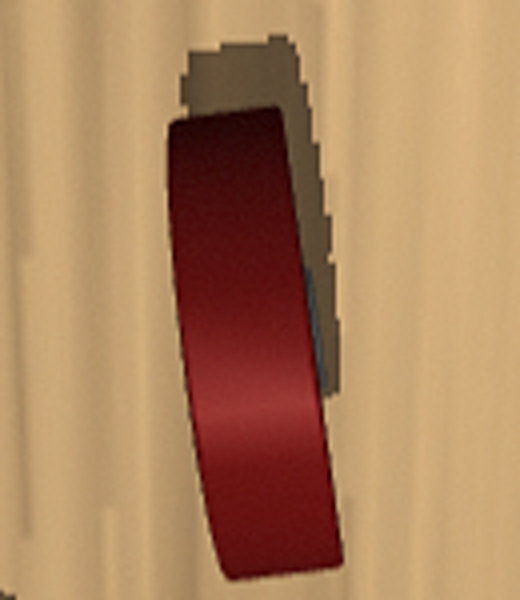

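```bash
cat > wheel.py <<'E'
from h import *
def tangents(C,c,u,r=.06):
    # camera C, centre c, heading u horizontal: tangent pts in vertical plane through c along u
    a=np.array([(C-c)@u, C[2]-c[2]]); D=np.linalg.norm(a); b=np.arctan2(a[1],a[0]); g=np.arccos(r/D)
    return [(r*np.cos(b+k*g), c[2]+r*np.sin(b+k*g)) for k in (1,-1)]
def wheel(m,fl,fr,bl,br,c=(.51,-.14,.06),r=.06):
    """front/back left/right silhouette corners pixels"""
    c=np.array(c,float);u=np.array([0,1.,0])
    for _ in range(20):
        ts=sorted(tangents(m['origin'],c,u,r),key=lambda t:-t[0])
        F=[onz(m,*p,ts[0][1]) for p in (fl,fr)];B=[onz(m,*p,ts[1][1]) for p in (bl,br)]
        f=np.mean(F,0);b=np.mean(B,0)
        u=(f-b)*[1,1,0];L=np.linalg.norm(u);u/=L
        c=(b+ u*(-ts[1][0]) + f - u*ts[0][0])/2; c[2]=r
    print("wheel c",c.round(4),"heading",round(np.degrees(np.arctan2(u[1],u[0])),2),"len",round(L,4),"expect",round(ts[0][0]-ts[1][0],4),"widths",np.linalg.norm(F[0]-F[1]).round(4),np.linalg.norm(B[0]-B[1]).round(4))
    return c,u
E
python3 - <<'E'
from wheel import *
m=M("w3")
k=lambda x,y:((x+.5)/4.2+215-.5,(y+.5)/4.2-.5)
q=[onz(m,*k(x,y),.086) for x,y in [(482,0),(440,465),(686,0),(637,460),(445,0),(412,465),(716,0),(658,460)]]
for p in q: print(p.round(4))
for a,b in ((0,1),(2,3),(4,5),(6,7)):
    d=q[a]-q[b];print("ang",np.degrees(np.arctan2(d[1],d[0])).round(2))
u=(q[0]-q[1])+(q[2]-q[3]);u/=np.linalg.norm(u);n=np.array([-u[1],u[0],0])
print("offs",[(p@n).round(4) for p in q],"along",[(p@u).round(4) for p in q])
h=[onz(m,*k(x,y),.061) for x,y in [(105,290),(385,320),(75,290)]]
print("bolt",h,"along",[x@u for x in h],"offs",[x@n for x in h],"angle",np.degrees(np.arctan2(*(h[1]-h[0])[[1,0]])))
w=lambda x,y:((x+.5)/4+270-.5,(y+.5)/4+235-.5)
wheel(m,w(168,122),w(283,108),w(232,580),w(343,565))
E
```

```text
[0.5259 0.1575 0.086 ]
[0.5175 0.0759 0.086 ]
[0.5637 0.1572 0.086 ]
[0.5569 0.0765 0.086 ]
[0.5191 0.1575 0.086 ]
[0.5119 0.0759 0.086 ]
[0.5693 0.1572 0.086 ]
[0.561  0.0765 0.086 ]
ang 84.11
ang 85.12
ang 84.98
ang 84.16
offs [np.float64(-0.5088), np.float64(-0.5081), np.float64(-0.5465), np.float64(-0.5472), np.float64(-0.502), np.float64(-0.5025), np.float64(-0.552), np.float64(-0.5514)] along [np.float64(0.2062), np.float64(0.1241), np.float64(0.2094), np.float64(0.1285), np.float64(0.2056), np.float64(0.1236), np.float64(0.2099), np.float64(0.1288)]
bolt [array([0.44774823, 0.11207872, 0.061     ]), array([0.50611165, 0.10586119, 0.061     ]), array([0.44148236, 0.11212401, 0.061     ])] along [np.float64(0.1536320877040733), np.float64(0.15292303337834173), np.float64(0.15308874267980105)] offs [np.float64(-0.43524394899000857), np.float64(-0.49393333026234393), np.float64(-0.4290015189171027)] angle -6.080855873797826
wheel c [ 0.5311 -0.1327  0.06  ] heading 98.18 len 0.1023 expect 0.1043 widths 0.0311 0.0281
```

```bash
python3 -c "
from h import *
plan([0.545,-0.228,0.20],98)"
```

```text
clock 2.1 p [ 0.5167 -0.0103  0.2999] a0 89.55 N 6
{'x': -36.2, 'y': 5.0, 'z': 16.6, 'yaw': -0.0246}
{'x': -36.4, 'y': 4.1, 'z': 16.6, 'yaw': -0.0246}
{'x': -36.4, 'y': 3.2, 'z': 16.6, 'yaw': -0.0246}
{'x': -36.5, 'y': 2.3, 'z': 16.6, 'yaw': -0.0246}
{'x': -36.6, 'y': 1.4, 'z': 16.6, 'yaw': -0.0246}
{'x': -36.6, 'y': 0.5, 'z': 16.6, 'yaw': -0.0246}
```

play_rows:
  series:
    - {"fingers":0,"x":-36,"y":5,"z":16,"yaw":-0.025}
    - {"fingers":0,"x":-36,"y":4,"z":16,"yaw":-0.025}
    - {"fingers":0,"x":-36,"y":3,"z":16,"yaw":-0.025}
    - {"fingers":0,"x":-37,"y":2,"z":16,"yaw":-0.025}
    - {"fingers":0,"x":-37,"y":1,"z":16,"yaw":-0.025}

```text
clock: 2.6
tcp_pos: [0.5387, -0.1933, 0.2203]
orientation: [[-0.117, 0.993, 0.0], [0.993, 0.117, -0.0], [-0.0, 0.0, -1.0]]
ft_force: [1.2, 0.4, 0.5]
width: 0.012
```

play_rows:
  series:
    - {"fingers":0,"x":-37,"y":0,"z":16,"yaw":-0.025}
    - {"fingers":0,"x":0,"y":0,"z":0,"yaw":0}
    - {"fingers":0,"x":0,"y":0,"z":0,"yaw":0}

```text
clock: 2.9
tcp_pos: [0.5429, -0.2286, 0.2041]
orientation: [[-0.139, 0.99, -0.001], [0.99, 0.139, 0.001], [0.001, -0.001, -1.0]]
ft_force: [-0.7, -0.4, 0.1]
width: 0.0004
```

```bash
python3 - <<'E'
from h import *
snap("wrist","w4"); plan([.545,-.228,.072],98)
E
```

```text
2.9 [ 0.5429 -0.2286  0.2041] a 98.0 F [-0.74 -0.44  0.1 ] w 0.0004
clock 2.95 p [ 0.5434 -0.2277  0.2048] a0 98.11 N 3
{'x': -0.2, 'y': 0.5, 'z': 44.3, 'yaw': 0.0006}
{'x': -0.2, 'y': 0.5, 'z': 44.3, 'yaw': 0.0006}
{'x': -0.2, 'y': 0.5, 'z': 44.3, 'yaw': 0.0006}
```

View pics/w4.png

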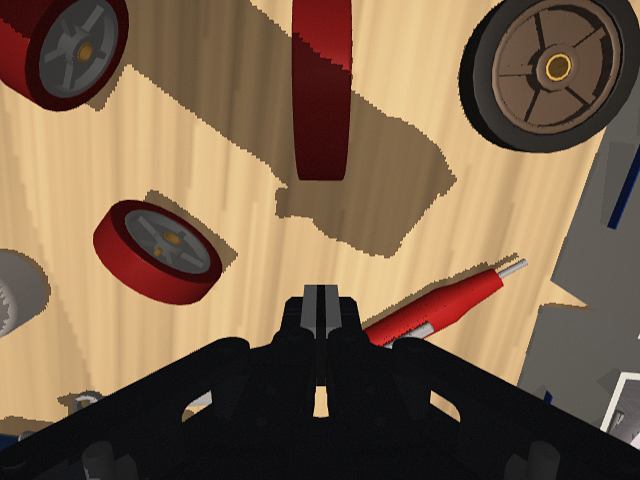

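```bash
python3 - <<'E'
from h import *
m=M("w4")
for p in [(365,345),(370,330),(430,290)]: print(onz(m,*p,.03))
print(onz(m,297,180,.06),onz(m,347,180,.06))
E
```

```text
[ 0.59845897 -0.33484536  0.03      ]
[ 0.60022692 -0.31953768  0.03      ]
[ 0.6438512  -0.27501334  0.03      ]
[ 0.52235178 -0.19435816  0.06      ] [ 0.55690986 -0.18949491  0.06      ]
```

play_rows:
  series:
    - {"fingers":0,"x":0,"y":0,"z":44,"yaw":0}
    - {"fingers":0,"x":0,"y":0,"z":44,"yaw":0}
    - {"fingers":0,"x":0,"y":0,"z":44,"yaw":0}
    - {"fingers":0,"x":5,"y":0,"z":0,"yaw":0}
    - {"fingers":0,"x":5,"y":0,"z":0,"yaw":0}

```text
clock: 3.45
tcp_pos: [0.5427, -0.2159, 0.0733]
orientation: [[-0.144, 0.99, -0.001], [0.99, 0.144, 0.001], [0.001, -0.001, -1.0]]
ft_force: [0.0, 0.0, 1.4]
width: 0.0
```

play_rows:
  series:
    - {"fingers":0,"x":4,"y":0,"z":0,"yaw":0}
    - {"fingers":0,"x":3,"y":0,"z":0,"yaw":0}
    - {"fingers":0,"x":3,"y":0,"z":0,"yaw":0}
    - {"fingers":0,"x":3,"y":0,"z":0,"yaw":0}
    - {"fingers":0,"x":3,"y":0,"z":0,"yaw":0}

```text
clock: 3.95
tcp_pos: [0.5415, -0.2017, 0.0731]
orientation: [[-0.143, 0.99, 0.001], [0.99, 0.143, -0.002], [-0.002, 0.001, -1.0]]
ft_force: [-0.4, 0.4, 0.3]
width: -0.0002
```

```bash
python3 - <<'E'
from h import *
snap("wrist","w5")
snap("side","s5")
E
```

```text
3.95 [ 0.5415 -0.2017  0.0731] a 98.24 F [-0.42  0.41  0.32] w -0.0002
4.0 [ 0.5412 -0.201   0.0728] a 98.26 F [-0.34  0.92 -0.55] w 0.0001
```

View pics/w5.png

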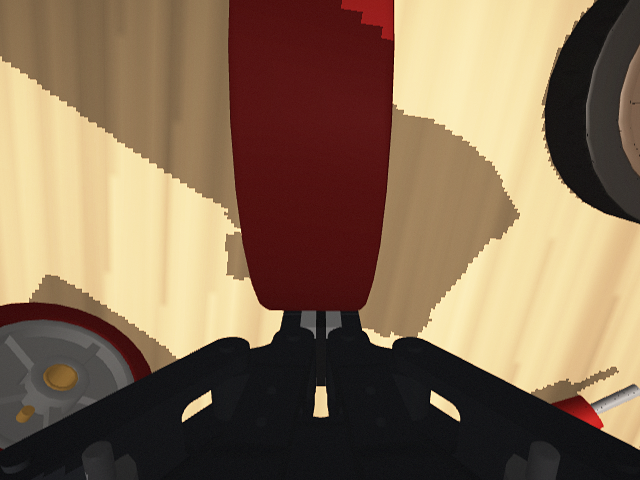

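View pics/s5.png

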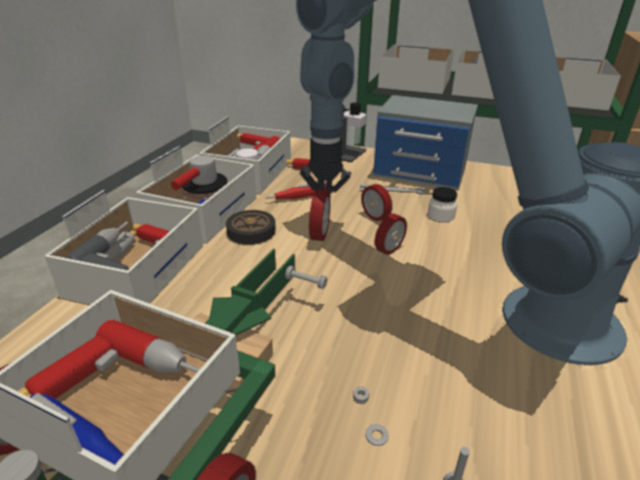

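play_rows:
  series:
    - {"fingers":0,"x":4,"y":0,"z":0,"yaw":0}
    - {"fingers":0,"x":4,"y":0,"z":0,"yaw":0}
    - {"fingers":0,"x":5,"y":0,"z":0,"yaw":0}
    - {"fingers":0,"x":5,"y":0,"z":0,"yaw":0}
    - {"fingers":0,"x":5,"y":0,"z":0,"yaw":0}

```text
clock: 4.55
tcp_pos: [0.5373, -0.1778, 0.0721]
orientation: [[-0.144, 0.99, -0.001], [0.99, 0.144, 0.0], [0.0, -0.001, -1.0]]
ft_force: [-0.2, -0.3, -0.5]
width: -0.0
```

play_rows:
  series:
    - {"fingers":0,"x":5,"y":0,"z":0,"yaw":0}
    - {"fingers":0,"x":5,"y":0,"z":0,"yaw":0}
    - {"fingers":0,"x":5,"y":0,"z":0,"yaw":0}
    - {"fingers":0,"x":3,"y":0,"z":0,"yaw":0}
    - {"fingers":0,"x":2,"y":0,"z":0,"yaw":0}

```text
clock: 5.05
tcp_pos: [0.5347, -0.1583, 0.0723]
orientation: [[-0.144, 0.99, -0.0], [0.99, 0.144, 0.0], [0.0, -0.0, -1.0]]
ft_force: [0.0, 0.0, -1.3]
width: -0.0
```

```bash
python3 - <<'E'
from h import *
snap("wrist","w6")
snap("top","t6")
E
```

```text
5.05 [ 0.5347 -0.1583  0.0723] a 98.27 F [ 0.04  0.03 -1.31] w -0.0
5.1 [ 0.5346 -0.1582  0.0723] a 98.28 F [ 0.15 -0.81 -0.09] w 0.0001
```

View pics/w6.png

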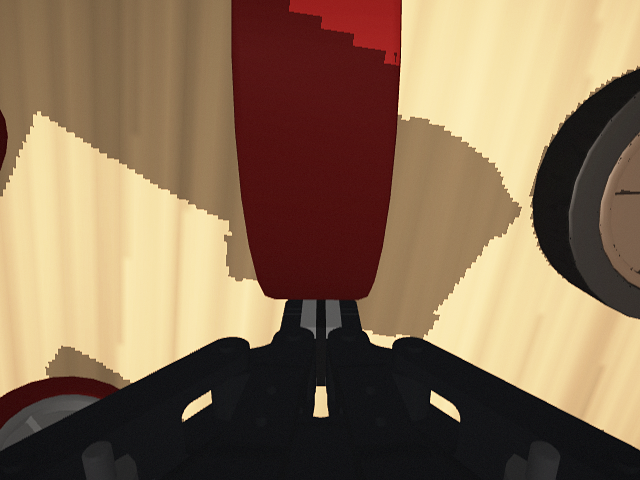

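View pics/t6.png

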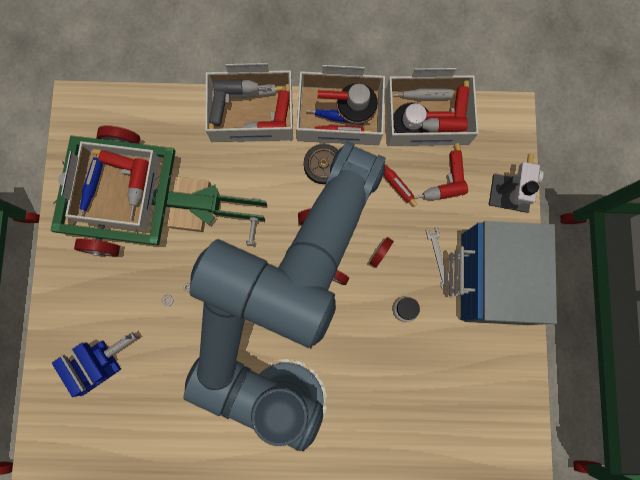

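play_rows:
  series:
    - {"fingers":0,"x":-5,"y":0,"z":0,"yaw":0}
    - {"fingers":0,"x":-5,"y":0,"z":-20,"yaw":0}
    - {"fingers":0,"x":0,"y":0,"z":-48,"yaw":0}
    - {"fingers":0,"x":0,"y":0,"z":-48,"yaw":0}
    - {"fingers":1,"x":0,"y":0,"z":-48,"yaw":0}

```text
clock: 5.65
tcp_pos: [0.5359, -0.1692, 0.238]
orientation: [[-0.143, 0.99, -0.0], [0.99, 0.143, -0.0], [-0.0, -0.0, -1.0]]
ft_force: [1.1, 0.3, -1.1]
width: 0.0131
```

play_rows:
  series:
    - {"fingers":1,"x":0,"y":0,"z":0,"yaw":0}
    - {"fingers":1,"x":0,"y":0,"z":0,"yaw":0}

```text
clock: 5.85
tcp_pos: [0.5374, -0.1697, 0.238]
orientation: [[-0.143, 0.99, 0.004], [0.99, 0.143, -0.002], [-0.002, 0.004, -1.0]]
ft_force: [-0.9, 0.4, 0.2]
width: 0.0437
```

```bash
python3 - <<'E'
from h import *
snap("wrist","w7")
E
```

```text
5.85 [ 0.5374 -0.1697  0.238 ] a 98.22 F [-0.94  0.44  0.17] w 0.0437
```

View pics/w7.png

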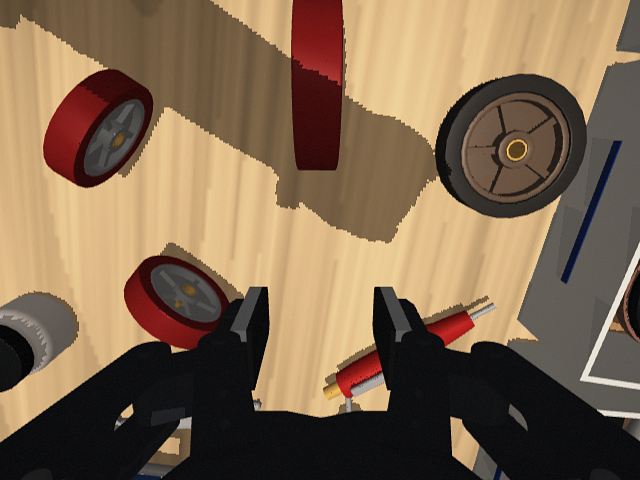

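play_rows:
  series:
    - {"fingers":1,"x":40,"y":0,"z":-10,"yaw":0}
    - {"fingers":1,"x":40,"y":0,"z":-10,"yaw":0}
    - {"fingers":1,"x":20,"y":0,"z":0,"yaw":0}
    - {"fingers":1,"x":0,"y":0,"z":0,"yaw":0}
    - {"fingers":1,"x":0,"y":0,"z":0,"yaw":0}

```text
clock: 6.4
tcp_pos: [0.521, -0.0696, 0.2546]
orientation: [[-0.144, 0.99, -0.003], [0.99, 0.144, 0.0], [0.0, -0.003, -1.0]]
ft_force: [0.0, -1.1, -0.1]
width: 0.0854
```

```bash
python3 - <<'E'
from h import *
snap("wrist","w8")
crop("pics/w8b.png","pics/w8.png",220,180,200,150,4)
E
```

```text
6.4 [ 0.521  -0.0696  0.2546] a 98.29 F [ 0.03 -1.12 -0.08] w 0.0854
```

View pics/w8.png

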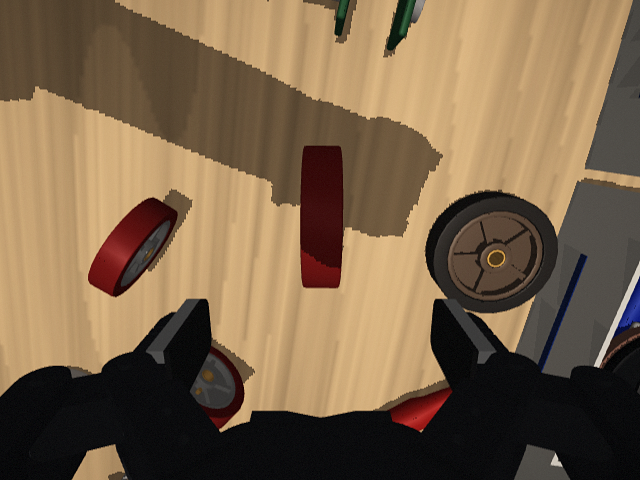

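View pics/w8b.png

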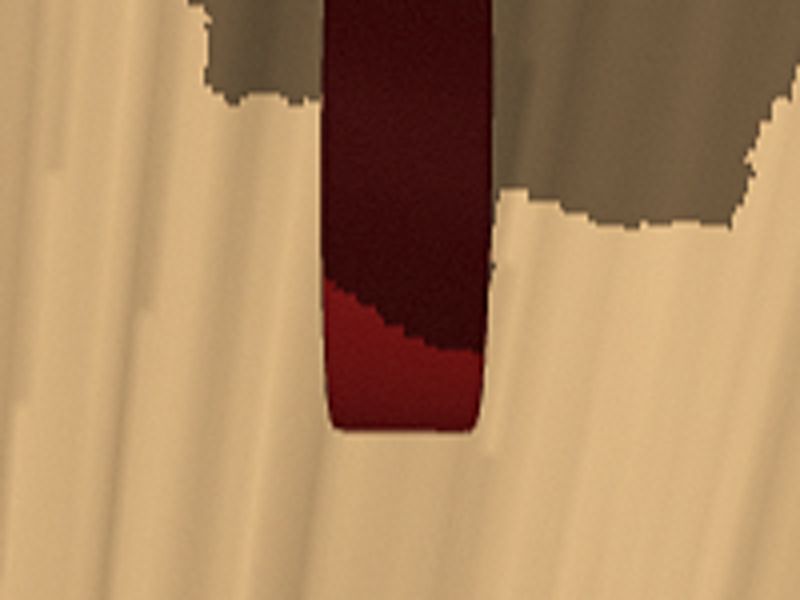

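```bash
python3 - <<'E'
from wheel import *
m=M("w8")
c,u=wheel(m,(302.5,146),(341,146),(302.5,287.5),(340.5,287.5),c=(.52,-.08,.06))
A=np.array([.5397,.103,.06]);a=np.radians(84.4);U=np.array([np.cos(a),np.sin(a),0]);N=np.array([-U[1],U[0],0])
print("trolley along",(c-A)@U,"lat",(c-A)@N)
plan([*c[:2],.2],98.2)
E
```

```text
wheel c [ 0.5227 -0.0713  0.06  ] heading 98.23 len 0.1136 expect 0.1148 widths 0.0315 0.0317
trolley along -0.17512572924902825 lat -8.867951872852088e-05
clock 6.45 p [ 0.5213 -0.0701  0.2548] a0 98.23 N 2
{'x': -0.7, 'y': 0.6, 'z': 27.4, 'yaw': 0.0003}
{'x': -0.7, 'y': 0.6, 'z': 27.4, 'yaw': 0.0003}
```

play_rows:
  newtons: 20
  series:
    - {"fingers":1,"x":-1,"y":1,"z":40,"yaw":0}
    - {"fingers":1,"x":0,"y":0,"z":40,"yaw":0}
    - {"fingers":1,"x":0,"y":0,"z":40,"yaw":0}
    - {"fingers":1,"x":0,"y":0,"z":23,"yaw":0}
    - {"fingers":1,"x":0,"y":0,"z":0,"yaw":0}

```text
clock: 6.95
tcp_pos: [0.5194, -0.0709, 0.1089]
orientation: [[-0.142, 0.99, -0.009], [0.99, 0.142, 0.002], [0.003, -0.008, -1.0]]
ft_force: [-0.4, -0.0, 0.8]
width: 0.0857
```

play_rows:
  newtons: 20
  series:
    - {"fingers":0.45,"x":0,"y":0,"z":0,"yaw":0}
    - {"fingers":0.45,"x":0,"y":0,"z":0,"yaw":0}
    - {"fingers":0.45,"x":0,"y":0,"z":0,"yaw":0}
    - {"fingers":0.2,"x":0,"y":0,"z":0,"yaw":0}
    - {"fingers":0.2,"x":0,"y":0,"z":0,"yaw":0}

```text
clock: 7.45
tcp_pos: [0.5237, -0.0709, 0.1145]
orientation: [[-0.143, 0.99, 0.002], [0.99, 0.143, -0.001], [-0.001, 0.002, -1.0]]
ft_force: [-1.0, -1.1, 5.4]
width: 0.0299
```

play_rows:
  series:
    - {"fingers":0.2,"x":0,"y":0,"z":0,"yaw":0.04}
    - {"fingers":0.2,"x":0,"y":0,"z":0,"yaw":0.05}
    - {"fingers":0.2,"x":0,"y":0,"z":0,"yaw":0.06}
    - {"fingers":0.2,"x":0,"y":0,"z":0,"yaw":0.05}
    - {"fingers":0.2,"x":0,"y":0,"z":0,"yaw":0.04}

```text
clock: 7.95
tcp_pos: [0.5235, -0.07, 0.1144]
orientation: [[0.097, 0.995, 0.002], [0.995, -0.097, 0.001], [0.001, 0.001, -1.0]]
ft_force: [-1.5, 2.4, 6.2]
width: 0.0296
```

play_rows:
  series:
    - {"fingers":0.2,"x":0,"y":0,"z":0,"yaw":0}
    - {"fingers":0.2,"x":0,"y":0,"z":0,"yaw":0}

```text
clock: 8.15
tcp_pos: [0.5234, -0.07, 0.1144]
orientation: [[0.095, 0.995, 0.002], [0.995, -0.095, 0.001], [0.001, 0.001, -1.0]]
ft_force: [-2.0, 1.9, 5.8]
width: 0.03
```

```bash
python3 - <<'E'
from h import *
snap("wrist","w9")
crop("pics/w9b.png","pics/w9.png",220,0,240,160,3.3)
E
```

```text
8.15 [ 0.5234 -0.07    0.1144] a 84.53 F [-1.97  1.89  5.76] w 0.03
```

View pics/w9.png

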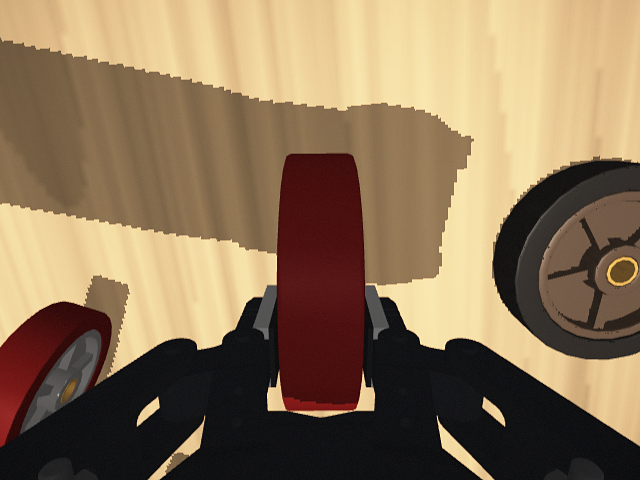

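play_rows:
  series:
    - {"fingers":0.5,"x":0,"y":0,"z":0,"yaw":0}
    - {"fingers":1,"x":0,"y":0,"z":0,"yaw":0}
    - {"fingers":1,"x":0,"y":0,"z":0,"yaw":0}
    - {"fingers":1,"x":0,"y":0,"z":0,"yaw":0}
    - {"fingers":1,"x":0,"y":0,"z":-40,"yaw":0}

```text
clock: 8.7
tcp_pos: [0.5188, -0.0695, 0.1487]
orientation: [[0.096, 0.995, -0.011], [0.995, -0.096, 0.003], [0.002, -0.011, -1.0]]
ft_force: [-0.6, 0.4, 1.2]
width: 0.0851
```

play_rows:
  series:
    - {"fingers":1,"x":0,"y":0,"z":-45,"yaw":0}
    - {"fingers":1,"x":35,"y":0,"z":-30,"yaw":0}
    - {"fingers":1,"x":40,"y":0,"z":-20,"yaw":0}
    - {"fingers":1,"x":0,"y":0,"z":0,"yaw":0}
    - {"fingers":1,"x":0,"y":0,"z":0,"yaw":0}

```text
clock: 9.2
tcp_pos: [0.5306, 0.0047, 0.2486]
orientation: [[0.094, 0.996, 0.001], [0.996, -0.094, -0.001], [-0.001, 0.001, -1.0]]
ft_force: [-0.2, -0.4, -0.4]
width: 0.0853
```

```bash
python3 - <<'E'
from h import *
snap("wrist","w10")
crop("pics/w10a.png","pics/w10.png",200,0,200,150,4)
crop("pics/w10b.png","pics/w10.png",240,200,160,150,4)
E
```

```text
9.2 [0.5306 0.0047 0.2486] a 84.61 F [-0.24 -0.37 -0.44] w 0.0853
```

View pics/w10.png

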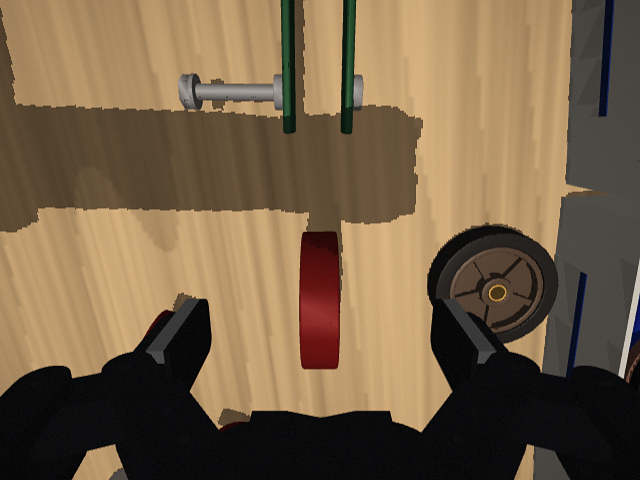

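View pics/w10a.png

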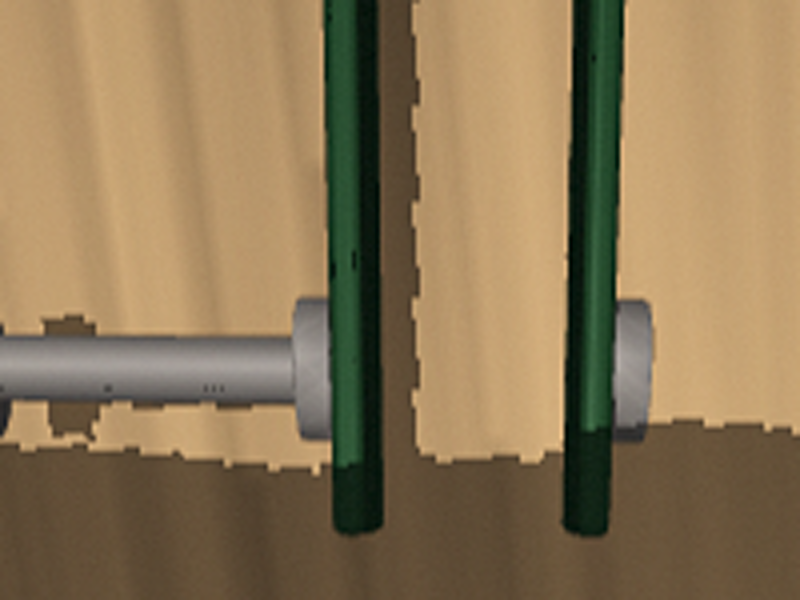

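View pics/w10b.png

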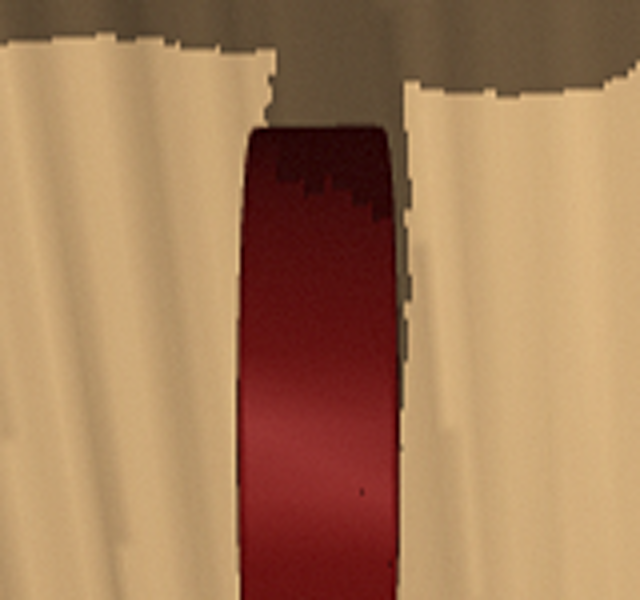

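```bash
python3 - <<'E'
from wheel import *
m=M("w10")
k=lambda x,y:((x+.5)/4+200-.5,(y+.5)/4-.5)
q=[onz(m,*k(x,y),.086) for x,y in [(355,0),(363,465),(591,0),(584,430),(325,0),(337,465),(623,0),(612,430)]]
for a,b in ((0,1),(2,3),(4,5),(6,7)):
    d=q[a]-q[b];print("ang",np.degrees(np.arctan2(d[1],d[0])).round(2))
a=np.radians(84.5);u=np.array([np.cos(a),np.sin(a),0]);n=np.array([-u[1],u[0],0])
print("offs",[(p@n).round(4) for p in q])
h=[onz(m,*k(x,y),.061) for x,y in [(10,371),(290,371),(313,369),(635,371)]]
print("along",[(x@u).round(4) for x in h],"offs",[(x@n).round(4) for x in h],"angle",np.degrees(np.arctan2(*(h[1]-h[0])[[1,0]])))
w=lambda x,y:((x+.5)/4+240-.5,(y+.5)/4+200-.5)
c,uu=wheel(m,w(247,127),w(390,127),(303,369),(338.5,369),c=(.52,-.07,.06))
print(c@u,c@n)
hd=onz(m,180,91,.061);print("head outer",hd,hd@u,hd@n)
E
```

```text
ang 84.35
ang 84.7
ang 84.59
ang 84.43
offs [np.float64(-0.5073), np.float64(-0.5071), np.float64(-0.5462), np.float64(-0.5464), np.float64(-0.5024), np.float64(-0.5025), np.float64(-0.5515), np.float64(-0.5514)]
along [np.float64(0.153), np.float64(0.1531), np.float64(0.1535), np.float64(0.1533)] offs [np.float64(-0.4382), np.float64(-0.4917), np.float64(-0.4961), np.float64(-0.5576)] angle -5.386328572079066
wheel c [ 0.5243 -0.0697  0.06  ] heading 85.29 len 0.1061 expect 0.1066 widths 0.0319 0.0299
-0.01915431225935591 -0.5285352204486489
head outer [0.43427597 0.11288387 0.061     ] 0.15398768273355273 -0.4214572116874421
```

play_rows:
  series:
    - {"fingers":0,"x":-40,"y":0,"z":5,"yaw":0}
    - {"fingers":0,"x":-40,"y":0,"z":10,"yaw":0}
    - {"fingers":0,"x":-40,"y":0,"z":10,"yaw":0}
    - {"fingers":0,"x":-40,"y":0,"z":20,"yaw":0}
    - {"fingers":0,"x":0,"y":0,"z":30,"yaw":0}

```text
clock: 9.75
tcp_pos: [0.5147, -0.1612, 0.1727]
orientation: [[0.104, 0.995, 0.002], [0.995, -0.104, -0.003], [-0.003, 0.002, -1.0]]
ft_force: [-0.7, 1.0, 0.4]
width: 0.0126
```

```bash
cat >> h.py <<'E'
def tr():
    s=read_state();p=s['tcp_pos'];a=np.radians(84.5);u=np.array([np.cos(a),np.sin(a),0]);n=np.array([-u[1],u[0],0])
    print("trolley TCP x %.1f y %.1f z %.1f"%((p@u-.1532)*1e3,(p@n+.5269)*1e3,p[2]*1e3),"F_t",round(s['ft_force']@u,2),round(s['ft_force']@n,2),round(s['ft_force'][2],2))
E
python3 - <<'E'
from h import *
st();tr();snap("wrist","w11")
E
```

```text
9.75 [ 0.5147 -0.1612  0.1727] a 84.06 F [-0.75  0.97  0.42] w 0.0126
trolley TCP x -264.3 y -0.8 z 172.7 F_t 0.89 0.84 0.42
9.75 [ 0.5147 -0.1612  0.1727] a 84.06 F [-0.75  0.97  0.42] w 0.0126
```

View pics/w11.png

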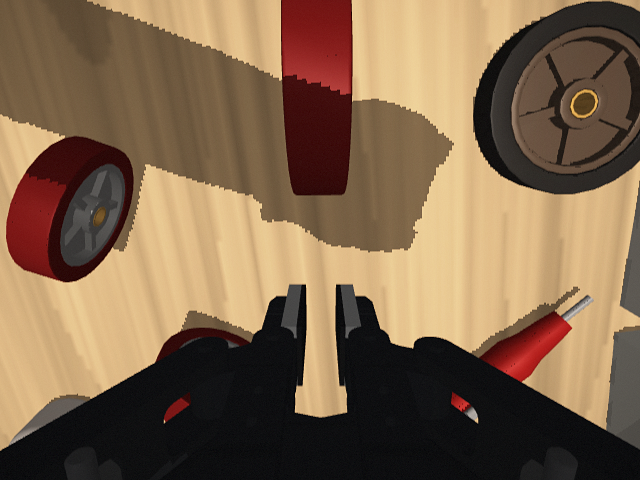

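play_rows:
  series:
    - {"fingers":0,"x":0,"y":0,"z":45,"yaw":0}
    - {"fingers":0,"x":0,"y":0,"z":45,"yaw":0}
    - {"fingers":0,"x":4,"y":0,"z":10,"yaw":0}
    - {"fingers":0,"x":4,"y":0,"z":0,"yaw":0}
    - {"fingers":0,"x":3,"y":0,"z":0,"yaw":0}

```text
clock: 10.3
tcp_pos: [0.5167, -0.1441, 0.0748]
orientation: [[0.096, 0.995, 0.001], [0.995, -0.096, -0.0], [-0.0, 0.001, -1.0]]
ft_force: [-0.6, 0.2, -0.0]
width: -0.0
```

play_rows:
  series:
    - {"fingers":0,"x":3,"y":0,"z":0,"yaw":0}
    - {"fingers":0,"x":3,"y":0,"z":0,"yaw":0}
    - {"fingers":0,"x":3,"y":0,"z":0,"yaw":0}
    - {"fingers":0,"x":4,"y":0,"z":0,"yaw":0}
    - {"fingers":0,"x":4,"y":0,"z":0,"yaw":0}

```text
clock: 10.8
tcp_pos: [0.5177, -0.1269, 0.0736]
orientation: [[0.096, 0.995, 0.0], [0.995, -0.096, 0.0], [0.0, 0.0, -1.0]]
ft_force: [0.1, -0.8, -0.1]
width: -0.0001
```

play_rows:
  series:
    - {"fingers":0,"x":5,"y":0,"z":0,"yaw":0}
    - {"fingers":0,"x":5,"y":0,"z":0,"yaw":0}
    - {"fingers":0,"x":5,"y":0,"z":0,"yaw":0}
    - {"fingers":0,"x":5,"y":0,"z":0,"yaw":0}
    - {"fingers":0,"x":5,"y":0,"z":0,"yaw":0}

```text
clock: 11.3
tcp_pos: [0.52, -0.1019, 0.0733]
orientation: [[0.096, 0.995, -0.0], [0.995, -0.096, 0.0], [0.0, -0.0, -1.0]]
ft_force: [0.3, 0.3, -0.5]
width: -0.0
```

play_rows:
  series:
    - {"fingers":0,"x":5,"y":0,"z":0,"yaw":0}
    - {"fingers":0,"x":5,"y":0,"z":0,"yaw":0}
    - {"fingers":0,"x":5,"y":0,"z":0,"yaw":0}
    - {"fingers":0,"x":5,"y":0,"z":0,"yaw":0}
    - {"fingers":0,"x":5,"y":0,"z":0,"yaw":0}

```text
clock: 11.8
tcp_pos: [0.5224, -0.0771, 0.0733]
orientation: [[0.096, 0.995, 0.0], [0.995, -0.096, -0.0], [-0.0, 0.0, -1.0]]
ft_force: [0.4, 0.4, -0.5]
width: 0.0001
```

```bash
python3 - <<'E'
from h import *
tr();snap("wrist","w12")
E
```

```text
trolley TCP x -179.9 y -0.5 z 73.3 F_t 0.45 -0.39 -0.49
11.8 [ 0.5224 -0.0771  0.0733] a 84.5 F [ 0.44  0.41 -0.49] w 0.0001
```

View pics/w12.png

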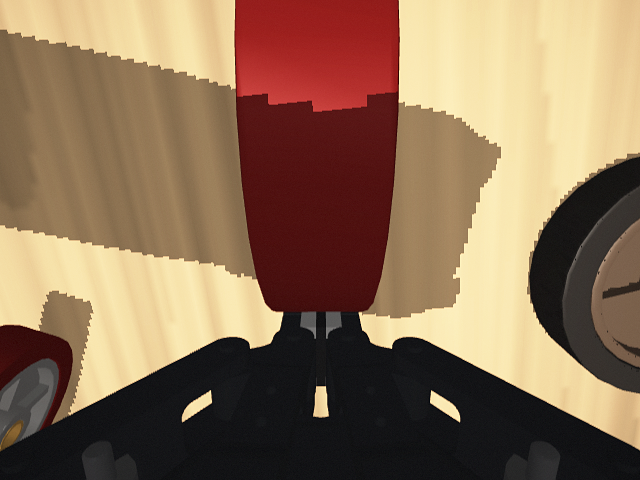

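play_rows:
  series:
    - {"fingers":0,"x":4,"y":0,"z":0,"yaw":0}
    - {"fingers":0,"x":4,"y":0,"z":0,"yaw":0}
    - {"fingers":0,"x":4,"y":0,"z":0,"yaw":0}
    - {"fingers":0,"x":4,"y":0,"z":0,"yaw":0}
    - {"fingers":0,"x":4,"y":0,"z":0,"yaw":0}

```text
clock: 12.35
tcp_pos: [0.5243, -0.0575, 0.0734]
orientation: [[0.096, 0.995, 0.0], [0.995, -0.096, -0.001], [-0.001, 0.0, -1.0]]
ft_force: [-0.5, -0.4, 0.4]
width: -0.0001
```

play_rows:
  series:
    - {"fingers":0,"x":4,"y":0,"z":0,"yaw":0}
    - {"fingers":0,"x":4,"y":0,"z":0,"yaw":0}
    - {"fingers":0,"x":4,"y":0,"z":0,"yaw":0}
    - {"fingers":0,"x":3,"y":0,"z":0,"yaw":0}
    - {"fingers":0,"x":2,"y":0,"z":0,"yaw":0}

```text
clock: 12.85
tcp_pos: [0.5258, -0.0402, 0.0732]
orientation: [[0.096, 0.995, -0.0], [0.995, -0.096, 0.0], [0.0, -0.0, -1.0]]
ft_force: [-0.2, 0.6, 0.1]
width: -0.0001
```

```bash
python3 - <<'E'
from h import *
tr();snap("wrist","w13");snap("side","s13")
crop("pics/s13c.png","pics/s13.png",200,160,200,180,4)
E
```

```text
trolley TCP x -142.9 y -0.4 z 73.2 F_t 0.53 0.26 0.12
12.85 [ 0.5258 -0.0402  0.0732] a 84.51 F [-0.21  0.55  0.12] w -0.0001
12.9 [ 0.5258 -0.04    0.0732] a 84.53 F [ 0.09 -0.32  0.47] w 0.0002
```

View pics/w13.png

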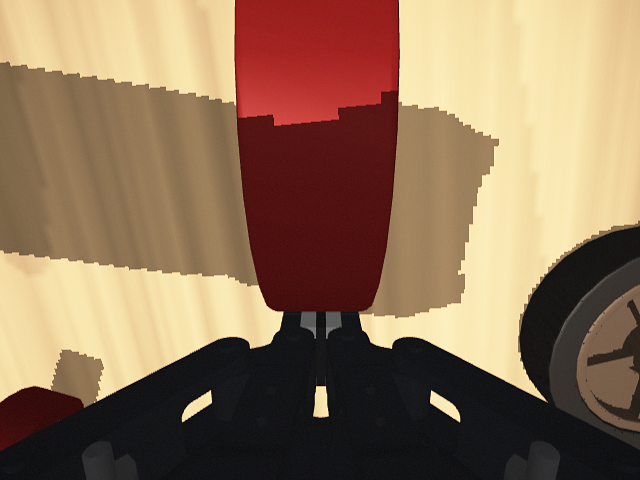

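View pics/s13c.png

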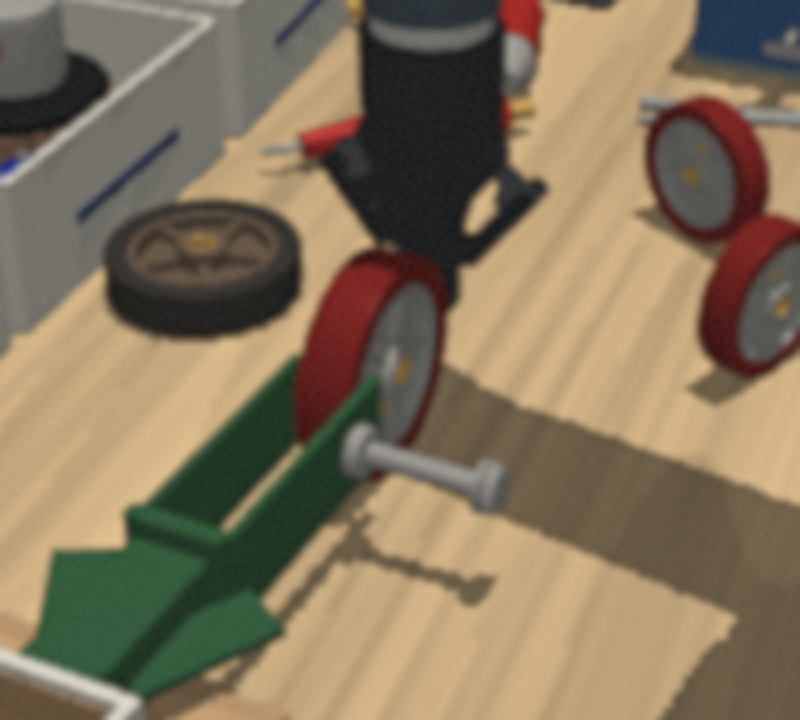

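play_rows:
  series:
    - {"fingers":0,"x":3,"y":0,"z":0,"yaw":0}
    - {"fingers":0,"x":4,"y":0,"z":0,"yaw":0}
    - {"fingers":0,"x":4,"y":0,"z":0,"yaw":0}
    - {"fingers":0,"x":4,"y":0,"z":0,"yaw":0}
    - {"fingers":0,"x":3,"y":0,"z":0,"yaw":0}

```text
clock: 13.45
tcp_pos: [0.5276, -0.0221, 0.0732]
orientation: [[0.096, 0.995, -0.0], [0.995, -0.096, 0.001], [0.001, -0.0, -1.0]]
ft_force: [0.0, -0.6, 0.7]
width: -0.0002
```

play_rows:
  series:
    - {"fingers":0,"x":3,"y":0,"z":0,"yaw":0}
    - {"fingers":0,"x":3,"y":0,"z":0,"yaw":0}
    - {"fingers":0,"x":3,"y":0,"z":0,"yaw":0}
    - {"fingers":0,"x":3,"y":0,"z":0,"yaw":0}
    - {"fingers":0,"x":3,"y":0,"z":0,"yaw":0}

```text
clock: 13.95
tcp_pos: [0.529, -0.0077, 0.0733]
orientation: [[0.096, 0.995, -0.0], [0.995, -0.096, -0.0], [-0.0, 0.0, -1.0]]
ft_force: [-1.3, -2.1, 1.5]
width: 0.0003
```

play_rows:
  series:
    - {"fingers":0,"x":3,"y":0,"z":0,"yaw":0}
    - {"fingers":0,"x":3,"y":0,"z":0,"yaw":0}
    - {"fingers":0,"x":3,"y":0,"z":0,"yaw":0}
    - {"fingers":0,"x":3,"y":0,"z":0,"yaw":0}
    - {"fingers":0,"x":2,"y":0,"z":0,"yaw":0}

```text
clock: 14.45
tcp_pos: [0.5304, 0.0065, 0.0732]
orientation: [[0.096, 0.995, -0.0], [0.995, -0.096, 0.0], [0.0, -0.0, -1.0]]
ft_force: [-1.8, -0.8, 2.0]
width: 0.0003
```

```bash
python3 - <<'E'
from h import *
tr();snap("wrist","w14");snap("side","s14")
crop("pics/s14c.png","pics/s14.png",200,160,200,180,4)
E
```

```text
trolley TCP x -95.9 y -0.4 z 73.2 F_t -0.96 1.72 1.97
14.45 [0.5304 0.0065 0.0732] a 84.51 F [-1.8  -0.79  1.97] w 0.0003
14.5 [0.5304 0.0068 0.0732] a 84.53 F [-0.24  0.19  0.48] w 0.0
```

View pics/w14.png

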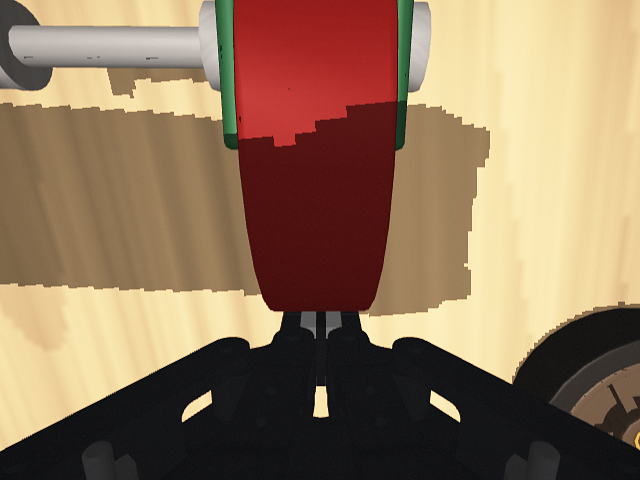

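View pics/s14c.png

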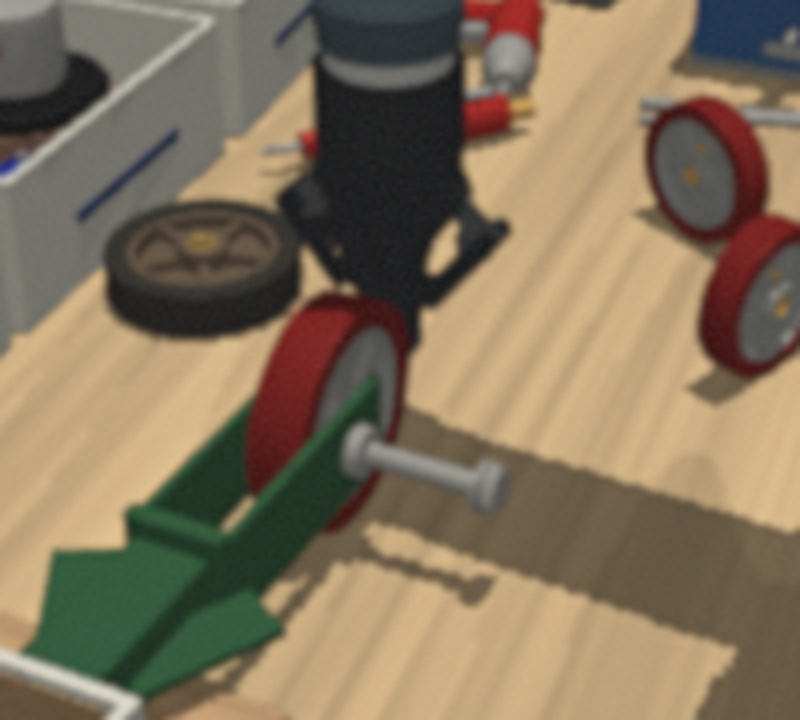

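```bash
cat >> wheel.py <<'E'
a_=np.radians(84.5);U=np.array([np.cos(a_),np.sin(a_),0]);N=np.array([-U[1],U[0],0])
def rear(m,px):
    # single tangent ray at rear; solve centre along U (z=.06)
    o,d=ray(m,*px); dd=np.array([d@U,d[2]]);dd/=np.linalg.norm(dd); oo=np.array([o@U,o[2]])
    nn=np.array([-dd[1],dd[0]]); 
    sols=[]
    for sgn in (1,-1):
        # (c-oo).nn = sgn*.06, c=(s,.06)
        s=oo[0]+(sgn*.06-(0.06-oo[1])*nn[1])/nn[0]; sols.append(round((s-.1532)*1e3,1))
    return sols
E
python3 - <<'E'
from wheel import *
print(rear(M("w14"),(320,311)),rear(M("w13"),(320,310.5)),rear(M("w12"),(320,310.5)))
E
```

```text
[np.float64(-24.7), np.float64(-159.8)] [np.float64(-71.4), np.float64(-206.5)] [np.float64(-108.5), np.float64(-243.6)]
```

play_rows:
  series:
    - {"fingers":0,"x":3,"y":0,"z":0,"yaw":0}
    - {"fingers":0,"x":3,"y":0,"z":0,"yaw":0}
    - {"fingers":0,"x":3,"y":0,"z":0,"yaw":0}
    - {"fingers":0,"x":2,"y":0,"z":0,"yaw":0}
    - {"fingers":0,"x":2,"y":0,"z":0,"yaw":0}

```text
clock: 15.05
tcp_pos: [0.5316, 0.0192, 0.0733]
orientation: [[0.096, 0.995, 0.0], [0.995, -0.096, -0.0], [-0.0, 0.0, -1.0]]
ft_force: [0.2, -1.4, 0.8]
width: 0.0002
```

play_rows:
  series:
    - {"fingers":0,"x":2,"y":0,"z":0,"yaw":0}
    - {"fingers":0,"x":2,"y":0,"z":0,"yaw":0}
    - {"fingers":0,"x":2,"y":0,"z":0,"yaw":0}
    - {"fingers":0,"x":1,"y":0,"z":0,"yaw":0}
    - {"fingers":0,"x":1,"y":0,"z":0,"yaw":0}

```text
clock: 15.55
tcp_pos: [0.5324, 0.027, 0.0733]
orientation: [[0.096, 0.995, -0.0], [0.995, -0.096, -0.0], [-0.0, -0.0, -1.0]]
ft_force: [-1.7, -1.3, 0.8]
width: 0.0001
```

play_rows:
  series:
    - {"fingers":0,"x":1,"y":0,"z":0,"yaw":0}
    - {"fingers":0,"x":1,"y":0,"z":0,"yaw":0}
    - {"fingers":0,"x":0,"y":0,"z":0,"yaw":0}

```text
clock: 15.85
tcp_pos: [0.5326, 0.0292, 0.0733]
orientation: [[0.096, 0.995, 0.0], [0.995, -0.096, 0.0], [0.0, 0.0, -1.0]]
ft_force: [-0.3, -1.1, 0.1]
width: -0.0003
```

```bash
python3 - <<'E'
from h import *
tr();snap("wrist","w15");snap("side","s15")
crop("pics/s15c.png","pics/s15.png",200,160,200,180,4)
E
```

```text
trolley TCP x -73.1 y -0.4 z 73.3 F_t -1.13 0.22 0.14
15.85 [0.5326 0.0292 0.0733] a 84.51 F [-0.33 -1.1   0.14] w -0.0003
15.9 [0.5326 0.0292 0.0732] a 84.51 F [-0.91 -1.08  1.06] w -0.0
```

View pics/w15.png

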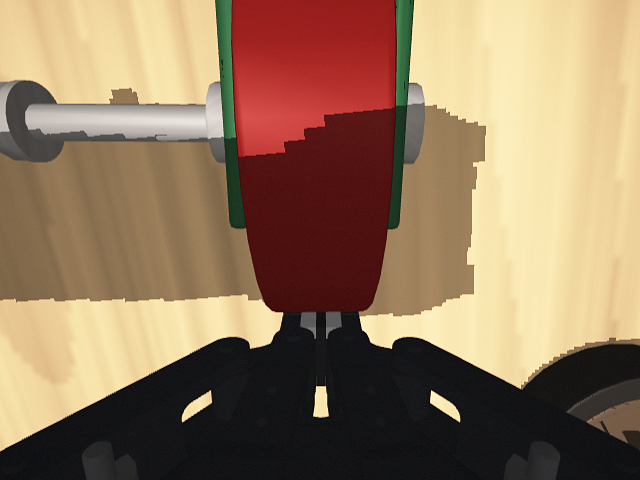

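View pics/s15c.png

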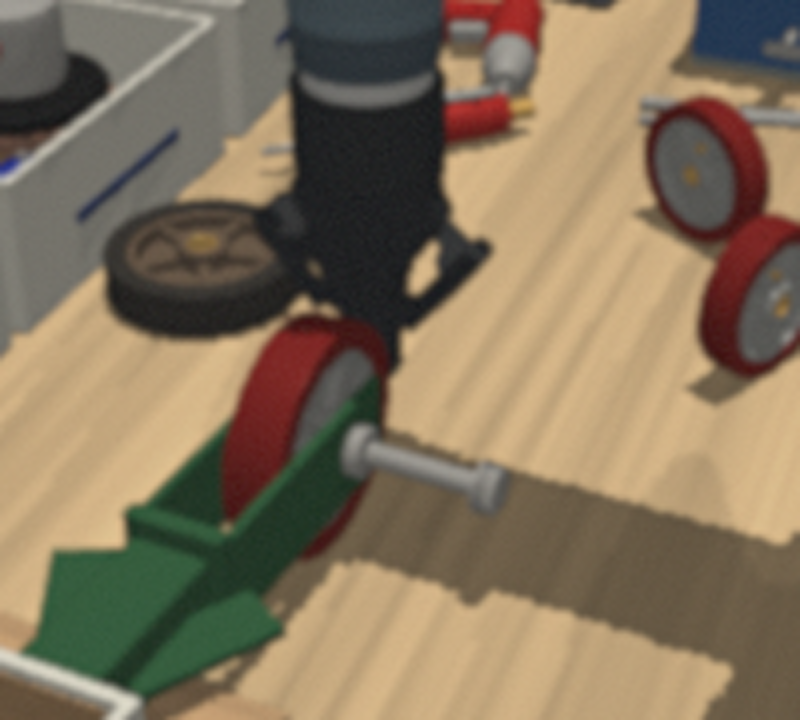

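```bash
python3 - <<'E'
from wheel import *
m=M("w15")
for p in [(60,121),(150,122),(200,122.5),(217,122),(414,123.5)]:
    q=onz(m,*p,.061);print(round((q@U-.1532)*1e3,1),round((q@N+.5269)*1e3,1))
print(rear(m,(320,311)))
for a,b in [((231.5,222),(399,222))]:
    print([(onz(m,*x,.086)@N+.5269)*1e3 for x in (a,b)])
# mouth ends
print([(onz(m,*x,.086)@U-.1532)*1e3 for x in ((237,227),(393,228))])
E
```

```text
0.7 85.1
0.4 55.3
0.2 38.7
0.4 33.1
-0.1 -32.4
[np.float64(-1.9), np.float64(-137.0)]
[np.float64(24.38709089371127), np.float64(-24.000905996241162)]
[np.float64(-29.107649526840166), np.float64(-29.404215981427047)]
```

play_rows:
  series:
    - {"fingers":0,"x":1,"y":0,"z":0,"yaw":0}
    - {"fingers":0,"x":1,"y":0,"z":0,"yaw":0}
    - {"fingers":0,"x":0,"y":0,"z":0,"yaw":0}
    - {"fingers":0,"x":0,"y":0,"z":0,"yaw":0}

```text
clock: 16.35
tcp_pos: [0.5328, 0.0311, 0.0732]
orientation: [[0.096, 0.995, 0.0], [0.995, -0.096, 0.0], [0.0, 0.0, -1.0]]
ft_force: [-0.9, -1.1, -0.1]
width: 0.0002
```

```bash
python3 - <<'E'
from wheel import *
tr();snap("wrist","w16")
crop("pics/w16c.png","pics/w16.png",230,60,200,150,4)
crop("pics/w16d.png","pics/w16.png",240,270,160,60,5)
E
```

```text
trolley TCP x -71.2 y -0.5 z 73.2 F_t -1.2 0.76 -0.15
16.35 [0.5328 0.0311 0.0732] a 84.51 F [-0.88 -1.13 -0.15] w 0.0002
```

View pics/w16d.png

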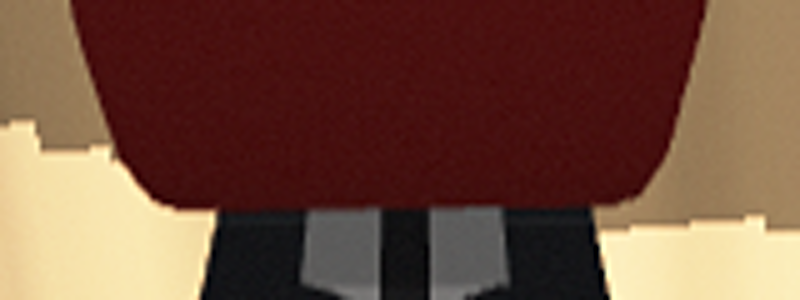

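play_rows:
  series:
    - {"fingers":0,"x":-3,"y":0,"z":0,"yaw":0}
    - {"fingers":0,"x":-12,"y":0,"z":0,"yaw":0}
    - {"fingers":0,"x":-10,"y":0,"z":-40,"yaw":0}
    - {"fingers":0,"x":0,"y":0,"z":-48,"yaw":0}
    - {"fingers":0,"x":0,"y":0,"z":-48,"yaw":0}

```text
clock: 16.9
tcp_pos: [0.5296, 0.0051, 0.2103]
orientation: [[0.097, 0.995, -0.001], [0.995, -0.097, 0.0], [-0.0, -0.001, -1.0]]
ft_force: [1.6, -0.1, 0.8]
width: 0.0005
```

```bash
python3 - <<'E'
from wheel import *
tr();snap("wrist","w17");plan([.4048,.1149,.17],174.5,12)
crop("pics/w17c.png","pics/w17.png",230,0,190,200,3)
E
```

```text
trolley TCP x -97.4 y 0.2 z 210.3 F_t 0.04 -1.62 0.76
16.9 [0.5296 0.0051 0.2103] a 84.43 F [ 1.62 -0.12  0.76] w 0.0005
clock 16.95 p [0.5339 0.0048 0.2193] a0 84.45 N 12
{'x': 8.1, 'y': -11.6, 'z': 4.1, 'yaw': -0.131}
{'x': 9.5, 'y': -10.4, 'z': 4.1, 'yaw': -0.131}
{'x': 10.8, 'y': -9.1, 'z': 4.1, 'yaw': -0.131}
{'x': 11.9, 'y': -7.6, 'z': 4.1, 'yaw': -0.131}
{'x': 12.8, 'y': -6.0, 'z': 4.1, 'yaw': -0.131}
{'x': 13.5, 'y': -4.3, 'z': 4.1, 'yaw': -0.131}
{'x': 13.9, 'y': -2.5, 'z': 4.1, 'yaw': -0.131}
{'x': 14.1, 'y': -0.6, 'z': 4.1, 'yaw': -0.131}
{'x': 14.1, 'y': 1.2, 'z': 4.1, 'yaw': -0.131}
{'x': 13.8, 'y': 3.0, 'z': 4.1, 'yaw': -0.131}
{'x': 13.3, 'y': 4.8, 'z': 4.1, 'yaw': -0.131}
{'x': 12.5, 'y': 6.5, 'z': 4.1, 'yaw': -0.131}
```

View pics/w17.png

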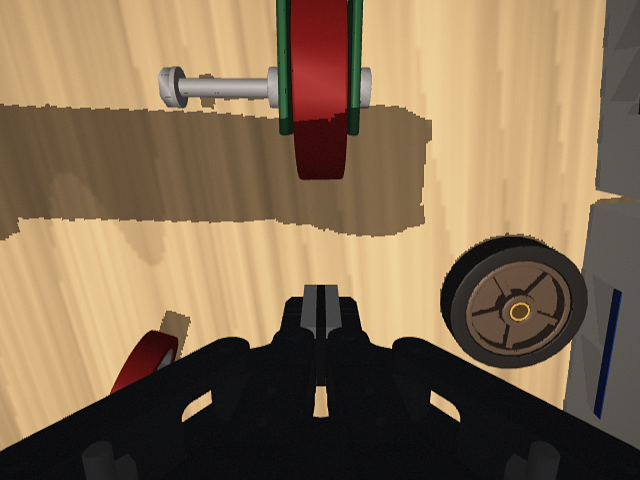

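```bash
python3 - <<'E'
from wheel import *
m=M("w17")
for p in [(200,88),(260,88.5),(273,87.5),(366,87.5)]:
    q=onz(m,*p,.061);print(round((q@U-.1532)*1e3,1),round((q@N+.5269)*1e3,1))
print([rear(m,(320,r))[0] for r in (178.5,179.5)])
E
```

```text
-0.1 79.7
-0.4 39.7
0.2 31.1
0.1 -30.9
[np.float64(0.1), np.float64(-0.5)]
```

play_rows:
  series:
    - {"fingers":0,"x":8,"y":-12,"z":0,"yaw":-0.13}
    - {"fingers":0,"x":10,"y":-10,"z":0,"yaw":-0.13}
    - {"fingers":0,"x":11,"y":-9,"z":4,"yaw":-0.13}
    - {"fingers":0,"x":12,"y":-8,"z":4,"yaw":-0.13}
    - {"fingers":0,"x":13,"y":-6,"z":4,"yaw":-0.13}

```text
clock: 17.45
tcp_pos: [0.4759, 0.0524, 0.1969]
orientation: [[-0.53, 0.848, 0.0], [0.848, 0.53, -0.0], [-0.0, 0.0, -1.0]]
ft_force: [0.7, -0.1, -0.6]
width: -0.0
```

play_rows:
  series:
    - {"fingers":0,"x":13,"y":-4,"z":4,"yaw":-0.13}
    - {"fingers":0,"x":14,"y":-3,"z":4,"yaw":-0.13}
    - {"fingers":0,"x":14,"y":-1,"z":4,"yaw":-0.13}
    - {"fingers":0,"x":14,"y":1,"z":4,"yaw":-0.13}
    - {"fingers":0,"x":14,"y":3,"z":4,"yaw":-0.13}

```text
clock: 17.95
tcp_pos: [0.422, 0.0976, 0.177]
orientation: [[-0.935, 0.354, 0.0], [0.354, 0.935, -0.0], [-0.0, 0.0, -1.0]]
ft_force: [-0.4, 0.6, -0.2]
width: 0.0
```

play_rows:
  series:
    - {"fingers":0,"x":13,"y":5,"z":4,"yaw":-0.13}
    - {"fingers":0,"x":13,"y":7,"z":4,"yaw":-0.13}
    - {"fingers":0,"x":0,"y":0,"z":0,"yaw":0}
    - {"fingers":0,"x":0,"y":0,"z":0,"yaw":0}

```text
clock: 18.35
tcp_pos: [0.4013, 0.1167, 0.1693]
orientation: [[-0.994, 0.109, 0.001], [0.109, 0.994, -0.0], [-0.001, -0.0, -1.0]]
ft_force: [0.8, 0.7, 0.1]
width: -0.0002
```

```bash
python3 - <<'E'
from wheel import *
tr();snap("wrist","w18");plan([.4048,.1149,.078],174.5)
E
```

```text
trolley TCP x 1.4 y 138.6 z 169.3 F_t 0.73 -0.77 0.08
18.35 [0.4013 0.1167 0.1693] a 173.73 F [0.83 0.65 0.08] w -0.0002
clock 18.4 p [0.4018 0.1166 0.1695] a0 173.73 N 2
{'x': -1.6, 'y': -0.7, 'z': 45.7, 'yaw': -0.0067}
{'x': -1.6, 'y': -0.7, 'z': 45.7, 'yaw': -0.0067}
```

View pics/w18.png

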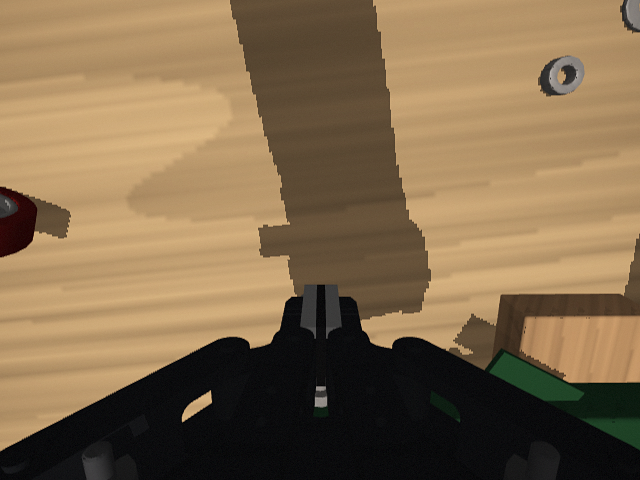

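play_rows:
  series:
    - {"fingers":0,"x":0,"y":-1.4,"z":40,"yaw":-0.013}
    - {"fingers":0,"x":0,"y":0,"z":35,"yaw":0}
    - {"fingers":0,"x":0,"y":0,"z":16,"yaw":0}
    - {"fingers":0,"x":-5,"y":0,"z":0,"yaw":0}
    - {"fingers":0,"x":-5,"y":0,"z":0,"yaw":0}

```text
clock: 18.9
tcp_pos: [0.412, 0.1144, 0.0787]
orientation: [[-0.995, 0.095, 0.001], [0.095, 0.995, -0.0], [-0.001, -0.0, -1.0]]
ft_force: [-0.1, 0.3, 0.1]
width: -0.0
```

play_rows:
  series:
    - {"fingers":0,"x":-4,"y":0,"z":0,"yaw":0}
    - {"fingers":0,"x":-3,"y":0,"z":0,"yaw":0}
    - {"fingers":0,"x":0,"y":0,"z":0,"yaw":0}

```text
clock: 19.2
tcp_pos: [0.4195, 0.1142, 0.0793]
orientation: [[-0.996, 0.094, 0.003], [0.094, 0.996, 0.0], [-0.003, 0.0, -1.0]]
ft_force: [-0.1, -0.1, -0.3]
width: 0.0001
```

```bash
python3 - <<'E'
from wheel import *
tr();st();snap("side","s19");crop("pics/s19c.png","pics/s19.png",200,160,200,180,4)
E
```

```text
trolley TCP x 0.6 y 120.3 z 79.3 F_t -0.12 0.13 -0.27
19.2 [0.4195 0.1142 0.0793] a 174.6 F [-0.14 -0.11 -0.27] w 0.0001
19.2 [0.4195 0.1142 0.0793] a 174.6 F [-0.14 -0.11 -0.27] w 0.0001
```

View pics/s19c.png

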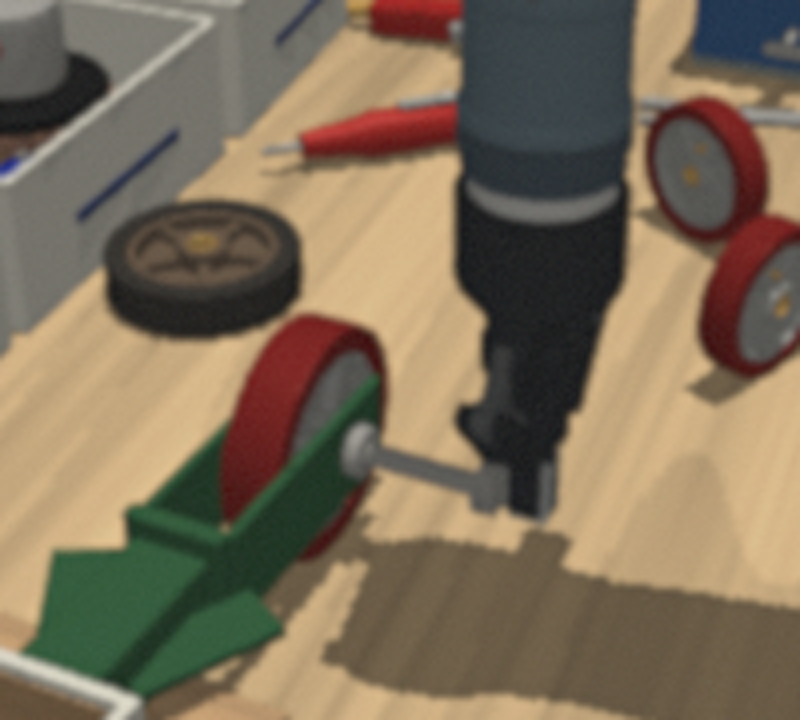

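play_rows:
  series:
    - {"fingers":0,"x":-1.5,"y":0,"z":1,"yaw":0}
    - {"fingers":0,"x":-1.5,"y":0,"z":1,"yaw":0}
    - {"fingers":0,"x":-1.5,"y":0,"z":0,"yaw":0}
    - {"fingers":0,"x":-1,"y":0,"z":0,"yaw":0}
    - {"fingers":0,"x":-1,"y":0,"z":0,"yaw":0}

```text
clock: 19.75
tcp_pos: [0.4243, 0.1135, 0.0763]
orientation: [[-0.996, 0.094, -0.0], [0.094, 0.996, -0.0], [0.0, -0.0, -1.0]]
ft_force: [-0.4, 0.5, -0.7]
width: 0.0
```

```bash
python3 - <<'E'
from wheel import *
tr()
E
```

```text
trolley TCP x 0.5 y 115.4 z 76.3 F_t 0.48 0.4 -0.72
```

play_rows:
  series:
    - {"fingers":0,"x":-1,"y":0,"z":0,"yaw":0}
    - {"fingers":0,"x":-1,"y":0,"z":0,"yaw":0}
    - {"fingers":0,"x":-1,"y":0,"z":0,"yaw":0}

```text
clock: 20.05
tcp_pos: [0.4263, 0.1132, 0.076]
orientation: [[-0.996, 0.094, -0.002], [0.094, 0.996, -0.0], [0.002, -0.0, -1.0]]
ft_force: [-2.3, 0.2, 1.3]
width: 0.0006
```

```bash
python3 - <<'E'
from wheel import *
tr()
E
```

```text
trolley TCP x 0.4 y 113.4 z 76.0 F_t -0.01 2.29 1.32
```

play_rows:
  series:
    - {"fingers":0,"x":-1,"y":0,"z":0,"yaw":0}
    - {"fingers":0,"x":-1,"y":0,"z":0,"yaw":0}
    - {"fingers":0,"x":-1,"y":0,"z":0,"yaw":0}

```text
clock: 20.35
tcp_pos: [0.4299, 0.1129, 0.076]
orientation: [[-0.996, 0.094, -0.001], [0.094, 0.996, -0.0], [0.001, -0.0, -1.0]]
ft_force: [-3.0, -0.1, -0.4]
width: 0.0001
```

```bash
python3 - <<'E'
from wheel import *
tr()
E
```

```text
trolley TCP x 0.4 y 109.8 z 76.0 F_t -0.44 3.01 -0.39
```

play_rows:
  series:
    - {"fingers":0,"x":-1,"y":0,"z":0,"yaw":0}
    - {"fingers":0,"x":-1,"y":0,"z":0,"yaw":0}

```text
clock: 20.55
tcp_pos: [0.432, 0.1127, 0.0761]
orientation: [[-0.996, 0.094, -0.001], [0.094, 0.996, -0.0], [0.001, -0.0, -1.0]]
ft_force: [-2.8, -1.0, -0.0]
width: -0.0003
```

play_rows:
  series:
    - {"fingers":0,"x":-1,"y":0,"z":0,"yaw":0}
    - {"fingers":0,"x":-1,"y":0,"z":0,"yaw":0}

```text
clock: 20.75
tcp_pos: [0.434, 0.1125, 0.076]
orientation: [[-0.996, 0.094, -0.001], [0.094, 0.996, -0.0], [0.001, -0.0, -1.0]]
ft_force: [-4.1, -0.0, -2.2]
width: 0.0001
```

play_rows:
  series:
    - {"fingers":0,"x":-1,"y":0,"z":0,"yaw":0}
    - {"fingers":0,"x":-1,"y":0,"z":0,"yaw":0}

```text
clock: 20.95
tcp_pos: [0.436, 0.1123, 0.0761]
orientation: [[-0.996, 0.094, -0.001], [0.094, 0.996, -0.0], [0.0, -0.0, -1.0]]
ft_force: [-3.1, -0.4, -2.2]
width: 0.0001
```

```bash
python3 - <<'E'
from wheel import *
tr();snap("side","s20");crop("pics/s20c.png","pics/s20.png",200,160,200,180,4)
E
```

```text
trolley TCP x 0.4 y 103.6 z 76.1 F_t -0.68 3.01 -2.19
20.95 [0.436  0.1123 0.0761] a 174.62 F [-3.07 -0.39 -2.19] w 0.0001
```

View pics/s20c.png

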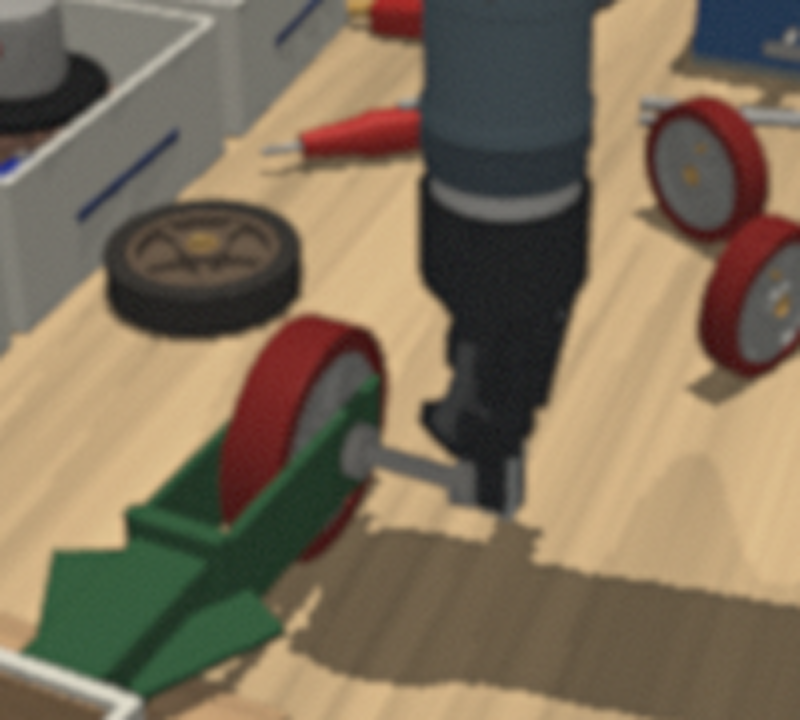

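play_rows:
  series:
    - {"fingers":0,"x":-1.5,"y":0,"z":0,"yaw":0}
    - {"fingers":0,"x":-1.5,"y":0,"z":0,"yaw":0}
    - {"fingers":0,"x":-1.5,"y":0,"z":0,"yaw":0}
    - {"fingers":0,"x":-1.5,"y":0,"z":0,"yaw":0}

```text
clock: 21.4
tcp_pos: [0.4422, 0.1117, 0.0762]
orientation: [[-0.996, 0.094, -0.0], [0.094, 0.996, -0.0], [0.0, -0.0, -1.0]]
ft_force: [-3.1, -0.5, -2.6]
width: 0.0001
```

play_rows:
  series:
    - {"fingers":0,"x":-1.5,"y":0,"z":0,"yaw":0}
    - {"fingers":0,"x":-1.5,"y":0,"z":0,"yaw":0}
    - {"fingers":0,"x":-1.5,"y":0,"z":0,"yaw":0}
    - {"fingers":0,"x":-1.5,"y":0,"z":0,"yaw":0}

```text
clock: 21.8
tcp_pos: [0.4482, 0.1112, 0.0763]
orientation: [[-0.996, 0.094, -0.0], [0.094, 0.996, -0.0], [0.0, -0.0, -1.0]]
ft_force: [-3.4, -1.1, -1.7]
width: -0.0
```

play_rows:
  series:
    - {"fingers":0,"x":-1.5,"y":0,"z":0,"yaw":0}
    - {"fingers":0,"x":-1.5,"y":0,"z":0,"yaw":0}
    - {"fingers":0,"x":-1.5,"y":0,"z":0,"yaw":0}
    - {"fingers":0,"x":-1.5,"y":0,"z":0,"yaw":0}

```text
clock: 22.2
tcp_pos: [0.4542, 0.1106, 0.0763]
orientation: [[-0.996, 0.094, 0.0], [0.094, 0.996, -0.0], [-0.0, -0.0, -1.0]]
ft_force: [-3.7, -1.1, -2.7]
width: 0.0001
```

play_rows:
  series:
    - {"fingers":0,"x":-1.5,"y":0,"z":0,"yaw":0}
    - {"fingers":0,"x":-1,"y":0,"z":0,"yaw":0}
    - {"fingers":0,"x":-1,"y":0,"z":0,"yaw":0}
    - {"fingers":0,"x":-1,"y":0,"z":0,"yaw":0}

```text
clock: 22.6
tcp_pos: [0.4587, 0.1102, 0.0763]
orientation: [[-0.996, 0.094, 0.0], [0.094, 0.996, -0.0], [-0.0, -0.0, -1.0]]
ft_force: [-3.7, -1.3, -1.5]
width: 0.0001
```

```bash
python3 - <<'E'
from wheel import *
tr();snap("side","s21");crop("pics/s21c.png","pics/s21.png",200,160,200,180,4)
E
```

```text
trolley TCP x 0.5 y 80.9 z 76.3 F_t -1.64 3.6 -1.47
22.6 [0.4587 0.1102 0.0763] a 174.62 F [-3.74 -1.29 -1.47] w 0.0001
```

View pics/s21c.png

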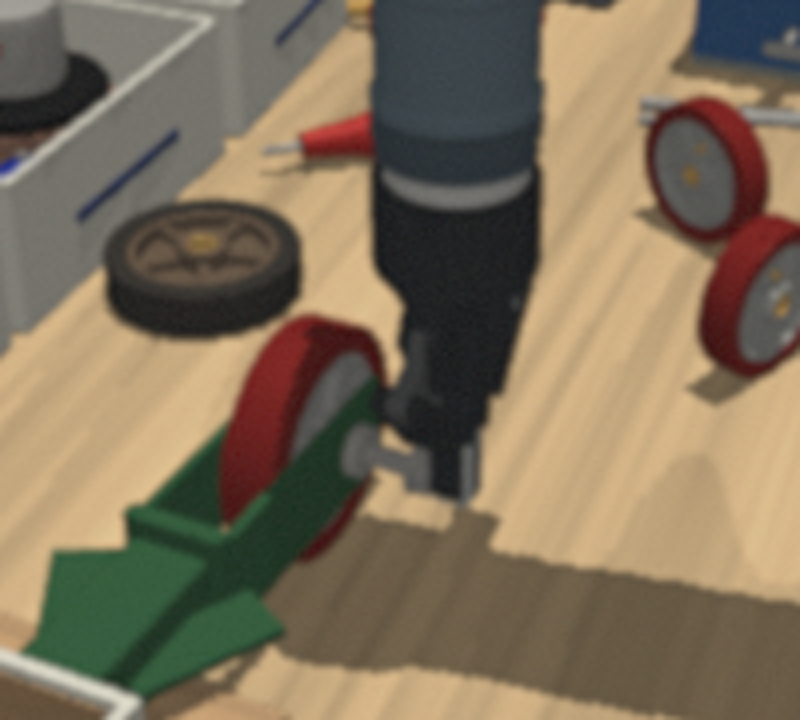

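play_rows:
  series:
    - {"fingers":0,"x":2,"y":0,"z":0,"yaw":0}
    - {"fingers":0,"x":0,"y":0,"z":-4,"yaw":0}
    - {"fingers":0,"x":-1.5,"y":0,"z":0,"yaw":0}
    - {"fingers":0,"x":-1,"y":0,"z":0,"yaw":0}
    - {"fingers":0,"x":-1,"y":0,"z":0,"yaw":0}

```text
clock: 23.15
tcp_pos: [0.4598, 0.1103, 0.0804]
orientation: [[-0.996, 0.093, -0.0], [0.093, 0.996, 0.0], [0.0, 0.0, -1.0]]
ft_force: [-2.6, 1.0, 2.6]
width: -0.0001
```

play_rows:
  series:
    - {"fingers":0,"x":-1,"y":0,"z":0,"yaw":0}
    - {"fingers":0,"x":-1,"y":0,"z":0,"yaw":0}

```text
clock: 23.35
tcp_pos: [0.4618, 0.11, 0.0802]
orientation: [[-0.996, 0.094, -0.001], [0.094, 0.996, 0.0], [0.001, 0.0, -1.0]]
ft_force: [-3.2, 0.6, 2.8]
width: -0.0001
```

play_rows:
  series:
    - {"fingers":0,"x":-1,"y":0,"z":0,"yaw":0}
    - {"fingers":0,"x":-1,"y":0,"z":0,"yaw":0}

```text
clock: 23.55
tcp_pos: [0.464, 0.1098, 0.0802]
orientation: [[-0.996, 0.094, -0.0], [0.094, 0.996, 0.0], [0.0, 0.0, -1.0]]
ft_force: [-4.2, 1.4, 2.1]
width: -0.0002
```

play_rows:
  series:
    - {"fingers":0,"x":-1,"y":0,"z":0,"yaw":0}
    - {"fingers":0,"x":-1,"y":0,"z":0,"yaw":0}

```text
clock: 23.75
tcp_pos: [0.466, 0.1096, 0.0802]
orientation: [[-0.996, 0.094, -0.0], [0.094, 0.996, -0.0], [0.0, -0.0, -1.0]]
ft_force: [-3.3, 1.2, 1.6]
width: -0.0
```

play_rows:
  series:
    - {"fingers":0,"x":-1,"y":0,"z":0,"yaw":0}
    - {"fingers":0,"x":-1,"y":0,"z":0,"yaw":0}

```text
clock: 23.95
tcp_pos: [0.468, 0.1094, 0.0802]
orientation: [[-0.996, 0.094, -0.0], [0.094, 0.996, -0.0], [0.0, -0.0, -1.0]]
ft_force: [-3.6, 0.4, 0.3]
width: -0.0001
```

```bash
python3 - <<'E'
from wheel import *
tr()
E
```

```text
trolley TCP x 0.6 y 71.5 z 80.2 F_t 0.09 3.63 0.33
```

play_rows:
  series:
    - {"fingers":0,"x":-1.5,"y":0,"z":0,"yaw":0}
    - {"fingers":0,"x":-1.5,"y":0,"z":0,"yaw":0}
    - {"fingers":0,"x":-1.5,"y":0,"z":0,"yaw":0}

```text
clock: 24.25
tcp_pos: [0.4726, 0.1089, 0.0802]
orientation: [[-0.996, 0.094, -0.0], [0.094, 0.996, -0.0], [0.0, -0.0, -1.0]]
ft_force: [-3.8, 0.3, 1.3]
width: 0.0001
```

play_rows:
  series:
    - {"fingers":0,"x":-1.5,"y":0,"z":0,"yaw":0}
    - {"fingers":0,"x":-1.5,"y":0,"z":0,"yaw":0}
    - {"fingers":0,"x":-1.5,"y":0,"z":0,"yaw":0}

```text
clock: 24.55
tcp_pos: [0.4771, 0.1085, 0.0802]
orientation: [[-0.996, 0.094, -0.0], [0.094, 0.996, -0.0], [0.0, -0.0, -1.0]]
ft_force: [-3.3, 1.4, 1.5]
width: 0.0003
```

play_rows:
  series:
    - {"fingers":0,"x":-1,"y":0,"z":0,"yaw":0}
    - {"fingers":0,"x":-1,"y":0,"z":0,"yaw":0}
    - {"fingers":0,"x":-1,"y":0,"z":0,"yaw":0}

```text
clock: 24.85
tcp_pos: [0.48, 0.1082, 0.0802]
orientation: [[-0.996, 0.094, -0.0], [0.094, 0.996, -0.0], [0.0, -0.0, -1.0]]
ft_force: [-3.1, 0.5, 0.6]
width: -0.0001
```

play_rows:
  series:
    - {"fingers":0,"x":-0.5,"y":0,"z":0,"yaw":0}
    - {"fingers":0,"x":-0.5,"y":0,"z":0,"yaw":0}

```text
clock: 25.05
tcp_pos: [0.481, 0.1081, 0.0802]
orientation: [[-0.996, 0.094, -0.0], [0.094, 0.996, -0.0], [0.0, -0.0, -1.0]]
ft_force: [-2.6, 0.6, 0.7]
width: -0.0002
```

```bash
python3 - <<'E'
from wheel import *
tr()
snap("side","s22");crop("pics/s22c.png","pics/s22.png",200,160,200,180,4)
E
```

```text
trolley TCP x 0.5 y 58.5 z 80.2 F_t 0.37 2.64 0.71
25.05 [0.481  0.1081 0.0802] a 174.62 F [-2.59  0.62  0.71] w -0.0002
```

View pics/s22c.png

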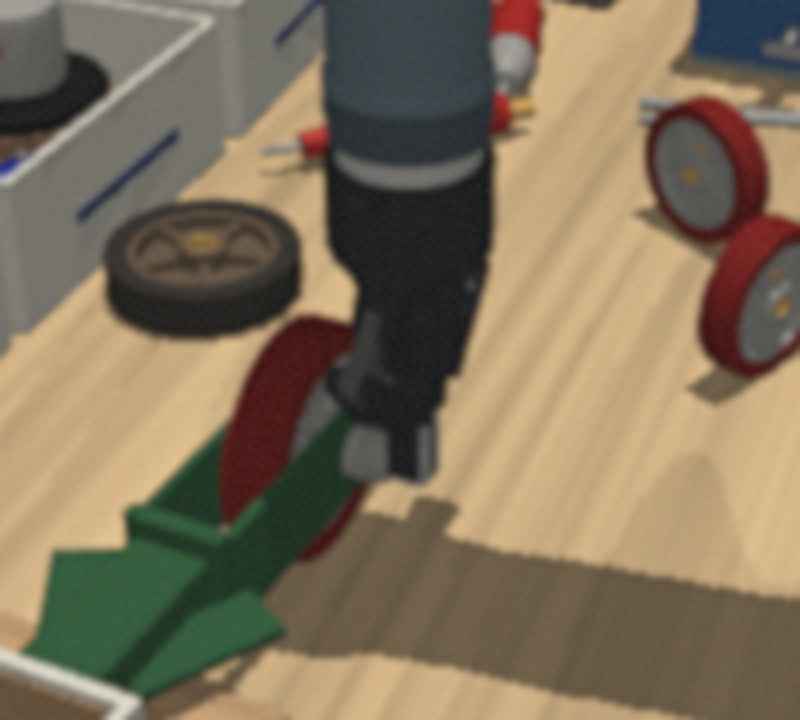

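Nearly home; tiny steps from here, reading force each time.

play_rows:
  series:
    - {"fingers":0,"x":-0.5,"y":0,"z":0,"yaw":0}
    - {"fingers":0,"x":-0.5,"y":0,"z":0,"yaw":0}

```text
clock: 25.3
tcp_pos: [0.4819, 0.108, 0.0802]
orientation: [[-0.996, 0.094, -0.0], [0.094, 0.996, -0.0], [0.0, -0.0, -1.0]]
ft_force: [-3.4, -0.8, -0.5]
width: 0.0001
```

play_rows:
  series:
    - {"fingers":0,"x":-0.5,"y":0,"z":0,"yaw":0}
    - {"fingers":0,"x":-0.5,"y":0,"z":0,"yaw":0}

```text
clock: 25.5
tcp_pos: [0.483, 0.1079, 0.0802]
orientation: [[-0.996, 0.094, -0.0], [0.094, 0.996, -0.0], [0.0, -0.0, -1.0]]
ft_force: [-3.5, 0.5, 0.9]
width: -0.0002
```

play_rows:
  series:
    - {"fingers":0,"x":-0.5,"y":0,"z":0,"yaw":0}

```text
clock: 25.6
tcp_pos: [0.4832, 0.1079, 0.0802]
orientation: [[-0.996, 0.094, -0.001], [0.094, 0.996, -0.0], [0.001, -0.0, -1.0]]
ft_force: [-5.3, 0.0, 1.8]
width: -0.0001
```

play_rows:
  series:
    - {"fingers":0,"x":-0.5,"y":0,"z":0,"yaw":0}

```text
clock: 25.7
tcp_pos: [0.4833, 0.1079, 0.0802]
orientation: [[-0.996, 0.094, -0.001], [0.094, 0.996, -0.0], [0.001, -0.0, -1.0]]
ft_force: [-6.2, -0.1, 3.3]
width: -0.0
```

play_rows:
  series:
    - {"fingers":0,"x":-0.5,"y":0,"z":0,"yaw":0}

```text
clock: 25.8
tcp_pos: [0.4833, 0.1079, 0.0802]
orientation: [[-0.996, 0.094, -0.002], [0.094, 0.996, 0.0], [0.002, -0.0, -1.0]]
ft_force: [-7.2, -0.2, 4.5]
width: -0.0002
```

play_rows:
  series:
    - {"fingers":0,"x":-0.5,"y":0,"z":0,"yaw":0}

```text
clock: 25.9
tcp_pos: [0.4833, 0.1079, 0.0802]
orientation: [[-0.996, 0.093, -0.003], [0.093, 0.996, 0.0], [0.003, -0.0, -1.0]]
ft_force: [-8.9, -0.5, 5.3]
width: -0.0006
```

play_rows:
  series:
    - {"fingers":0,"x":-0.5,"y":0,"z":0,"yaw":0}

```text
clock: 26.0
tcp_pos: [0.4833, 0.1079, 0.0801]
orientation: [[-0.996, 0.093, -0.004], [0.093, 0.996, 0.0], [0.004, -0.0, -1.0]]
ft_force: [-10.2, 1.0, 6.6]
width: 0.0
```

play_rows:
  series:
    - {"fingers":0,"x":0,"y":0,"z":0,"yaw":0}

```text
clock: 26.1
tcp_pos: [0.4833, 0.1078, 0.0802]
orientation: [[-0.996, 0.093, -0.004], [0.093, 0.996, 0.0], [0.004, -0.0, -1.0]]
ft_force: [-8.6, -0.0, 6.5]
width: -0.0003
```

play_rows:
  series:
    - {"fingers":0,"x":-0.7,"y":0,"z":0,"yaw":0}
    - {"fingers":0,"x":-0.7,"y":0,"z":0,"yaw":0}

```text
clock: 26.3
tcp_pos: [0.4834, 0.1078, 0.0801]
orientation: [[-0.996, 0.093, -0.006], [0.093, 0.996, 0.0], [0.006, -0.0, -1.0]]
ft_force: [-12.8, 1.5, 9.9]
width: 0.0
```

play_rows:
  series:
    - {"fingers":0,"x":-0.7,"y":0,"z":0,"yaw":0}
    - {"fingers":0,"x":0,"y":0,"z":0,"yaw":0}

```text
clock: 26.5
tcp_pos: [0.4834, 0.1078, 0.0799]
orientation: [[-0.996, 0.093, -0.007], [0.093, 0.996, 0.001], [0.007, -0.0, -1.0]]
ft_force: [-13.4, 1.7, 10.6]
width: 0.0003
```

play_rows:
  series:
    - {"fingers":0,"x":-0.7,"y":0,"z":0,"yaw":0}
    - {"fingers":0,"x":0,"y":0,"z":0,"yaw":0}
    - {"fingers":0,"x":0,"y":0,"z":0,"yaw":0}

```text
clock: 26.8
tcp_pos: [0.4834, 0.1078, 0.0798]
orientation: [[-0.996, 0.093, -0.009], [0.093, 0.996, 0.001], [0.009, -0.0, -1.0]]
ft_force: [-15.2, 0.8, 10.7]
width: -0.0
```

play_rows:
  series:
    - {"fingers":0,"x":0,"y":0,"z":0,"yaw":0}
    - {"fingers":0,"x":0,"y":0,"z":0,"yaw":0}
    - {"fingers":0,"x":0,"y":0,"z":0,"yaw":0}
    - {"fingers":0,"x":0,"y":0,"z":0,"yaw":0}
    - {"fingers":0,"x":0,"y":0,"z":0,"yaw":0}

```text
clock: 27.3
tcp_pos: [0.4834, 0.1078, 0.0798]
orientation: [[-0.996, 0.093, -0.009], [0.093, 0.996, 0.001], [0.009, -0.0, -1.0]]
ft_force: [-14.6, 0.6, 11.6]
width: -0.0001
```

play_rows:
  series:
    - {"fingers":0,"x":2,"y":0,"z":0,"yaw":0}
    - {"fingers":0,"x":2,"y":0,"z":0,"yaw":0}
    - {"fingers":0,"x":3,"y":0,"z":0,"yaw":0}
    - {"fingers":0,"x":10,"y":0,"z":0,"yaw":0}
    - {"fingers":0,"x":25,"y":0,"z":0,"yaw":0}

```text
clock: 27.8
tcp_pos: [0.4498, 0.1115, 0.0814]
orientation: [[-0.996, 0.094, 0.006], [0.094, 0.996, 0.0], [-0.006, 0.001, -1.0]]
ft_force: [-0.3, 0.5, 0.2]
width: 0.0002
```

play_rows:
  series:
    - {"fingers":0,"x":20,"y":0,"z":-20,"yaw":0}
    - {"fingers":0,"x":0,"y":0,"z":-45,"yaw":0}
    - {"fingers":0,"x":0,"y":0,"z":-45,"yaw":0}
    - {"fingers":0,"x":0,"y":0,"z":-20,"yaw":0}
    - {"fingers":0,"x":0,"y":0,"z":0,"yaw":0}

```text
clock: 28.3
tcp_pos: [0.4298, 0.1137, 0.2144]
orientation: [[-0.996, 0.094, 0.01], [0.094, 0.996, 0.001], [-0.01, 0.002, -1.0]]
ft_force: [0.8, -0.4, 0.5]
width: 0.0002
```

```bash
python3 - <<'E'
from wheel import *
tr();snap("side","s23");crop("pics/s23c.png","pics/s23.png",200,160,200,180,4)
snap("top","t23");crop("pics/t23c.png","pics/t23.png",160,120,240,180,3.3)
E
```

```text
trolley TCP x 1.2 y 110.0 z 214.4 F_t -0.33 -0.8 0.54
28.3 [0.4298 0.1137 0.2144] a 174.63 F [ 0.76 -0.4   0.54] w 0.0002
28.35 [0.4285 0.1135 0.2122] a 174.63 F [-0.66 -0.59  0.11] w -0.0002
```

View pics/s23c.png

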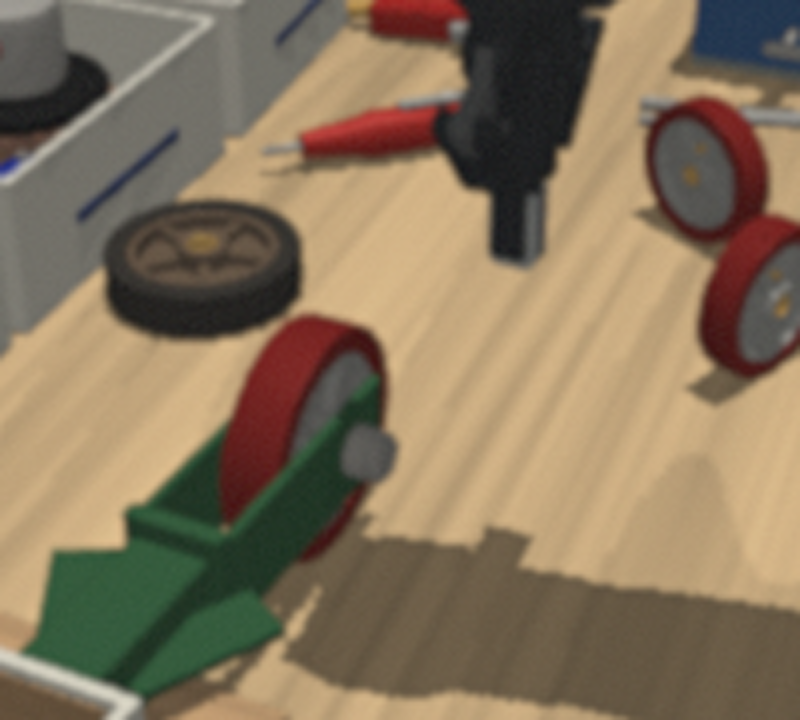

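View pics/t23.png

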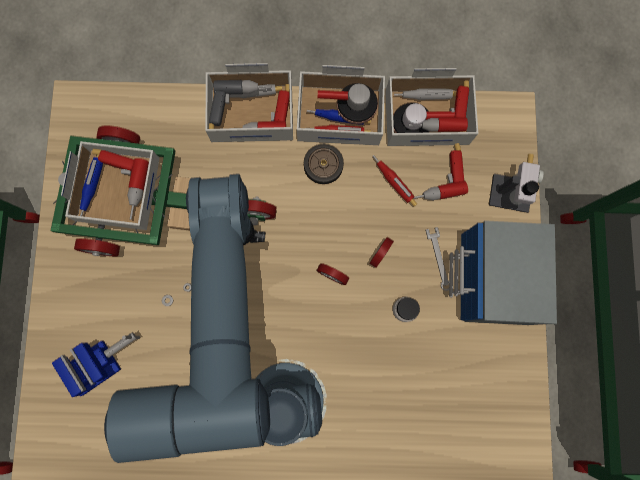

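```bash
python3 - <<'E'
from wheel import *
plan([.515,.015,.23],84.5,12)
E
```

```text
clock 28.4 p [0.4272 0.1134 0.2106] a0 174.62 N 12
{'x': -8.1, 'y': -7.5, 'z': -1.6, 'yaw': 0.1311}
{'x': -9.0, 'y': -6.4, 'z': -1.6, 'yaw': 0.1311}
{'x': -9.7, 'y': -5.1, 'z': -1.6, 'yaw': 0.1311}
{'x': -10.3, 'y': -3.8, 'z': -1.6, 'yaw': 0.1311}
{'x': -10.7, 'y': -2.4, 'z': -1.6, 'yaw': 0.1311}
{'x': -10.9, 'y': -1.0, 'z': -1.6, 'yaw': 0.1311}
{'x': -11.0, 'y': 0.4, 'z': -1.6, 'yaw': 0.1311}
{'x': -10.8, 'y': 1.9, 'z': -1.6, 'yaw': 0.1311}
{'x': -10.5, 'y': 3.2, 'z': -1.6, 'yaw': 0.1311}
{'x': -10.0, 'y': 4.6, 'z': -1.6, 'yaw': 0.1311}
{'x': -9.3, 'y': 5.9, 'z': -1.6, 'yaw': 0.1311}
{'x': -8.4, 'y': 7.0, 'z': -1.6, 'yaw': 0.1311}
```

play_rows:
  series:
    - {"fingers":0,"x":-8,"y":-7,"z":-4,"yaw":0.13}
    - {"fingers":0,"x":-9,"y":-6,"z":-4,"yaw":0.13}
    - {"fingers":0,"x":-10,"y":-5,"z":-4,"yaw":0.13}
    - {"fingers":0,"x":-10,"y":-4,"z":-4,"yaw":0.13}
    - {"fingers":0,"x":-11,"y":-2,"z":-4,"yaw":0.13}

```text
clock: 28.9
tcp_pos: [0.4629, 0.073, 0.2284]
orientation: [[-0.732, 0.681, -0.003], [0.681, 0.732, -0.0], [0.002, -0.002, -1.0]]
ft_force: [0.5, 0.8, -0.3]
width: 0.0001
```

play_rows:
  series:
    - {"fingers":0,"x":-11,"y":-1,"z":0,"yaw":0.13}
    - {"fingers":0,"x":-11,"y":0,"z":0,"yaw":0.13}
    - {"fingers":0,"x":-11,"y":2,"z":0,"yaw":0.13}
    - {"fingers":0,"x":-10,"y":3,"z":0,"yaw":0.13}
    - {"fingers":0,"x":-10,"y":5,"z":0,"yaw":0.13}

```text
clock: 29.4
tcp_pos: [0.4998, 0.0325, 0.2281]
orientation: [[-0.171, 0.985, -0.003], [0.985, 0.171, 0.0], [0.001, -0.003, -1.0]]
ft_force: [-1.0, -0.3, 0.5]
width: -0.0
```

play_rows:
  series:
    - {"fingers":0,"x":-9,"y":6,"z":0,"yaw":0.13}
    - {"fingers":0,"x":-8,"y":7,"z":0,"yaw":0.13}
    - {"fingers":0,"x":0,"y":0,"z":0,"yaw":0}
    - {"fingers":0,"x":0,"y":0,"z":0,"yaw":0}

```text
clock: 29.8
tcp_pos: [0.5145, 0.0175, 0.2288]
orientation: [[0.081, 0.997, -0.003], [0.997, -0.081, 0.0], [0.0, -0.003, -1.0]]
ft_force: [0.5, 0.5, -0.4]
width: 0.0002
```

```bash
python3 - <<'E'
from wheel import *
tr();snap("wrist","w24")
crop("pics/w24c.png","pics/w24.png",190,20,200,150,4)
E
```

```text
trolley TCP x -86.5 y 16.4 z 228.8 F_t 0.54 -0.46 -0.37
29.8 [0.5145 0.0175 0.2288] a 85.38 F [ 0.51  0.49 -0.37] w 0.0002
```

View pics/w24c.png

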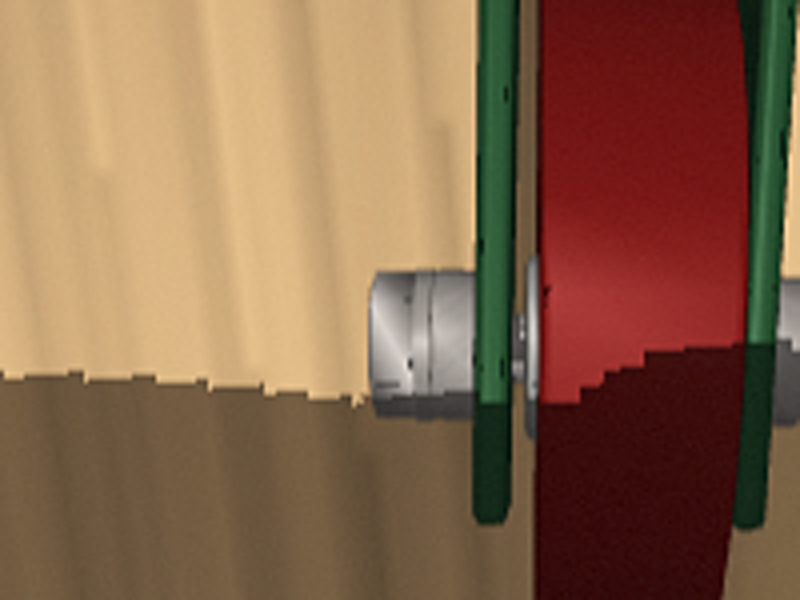

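View pics/w24.png

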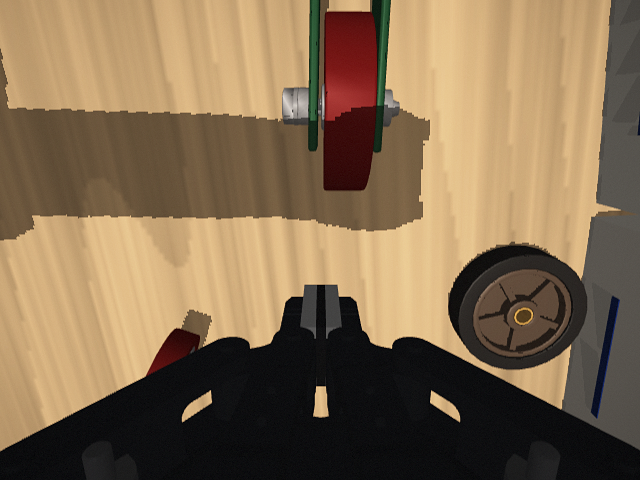

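```bash
python3 - <<'E'
from cell import *
print(hand_in())
E
```

```text
the job is handed in; nothing more can be done
None
```

The wheel is standing in the fork and the bolt is through it with its head home. I handed the job in at about 30 s of the 72 s allowed.

- **Choosing the wheel:** I took the largest red wheel, at top-view pixel (336, 214). The two smaller red wheels were at (380, 251) and (328, 268).
- **Rolling it in:** The wheel started about 14 mm to one side of the fork line. I first rolled it about 60 mm along its own heading to bring it onto that line. Then I pinched it from above, turned it about 14° into line, and rolled it in from behind with shut fingers. Just before bolting, the camera put its centre within about 0.5 mm of the axle line.
- **The bolt:** It went in at a steady 3–4 N with nothing catching. I then held the head against the stop at about 15 N for about 0.7 s and backed off. During that press the wrist also read about 11 N upwards, probably from the finger rubbing on the head.

**Last checks:**
- In the close wrist picture the head sits flush on its boss and the shaft passes into the hub. The bolt tip shows on the far side and the wheel stands upright.
- The top view shows everything else on the bench where it was, except the lock nut, which the arm partly hid.
- One figure disagreed slightly. Finger position gave about 58–59 mm of bolt travel instead of 60 mm, which could be uncertainty in where contact began. I relied on the rigid stop and the flush head.

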